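# Unload the core sampler onto the cradle pile

## Robot

A 7-joint arm with a two-finger parallel gripper is mounted at the origin on a cart in front of the work surface, level with it; the furniture and walls round the work are solid. World frame = base frame: x ahead of the robot, y to its left, z up, the work surface at z = 0. Lengths are in mm, angles in rad, forces in N, time in s.
With the tool pointing down it reaches from about 425 to 925 mm from the base axis. Payload 6.8 kg.
Tool frame: the origin (TCP) lies on the centre line of the jaws, within the pads' length; the fingertips stand 25 mm ahead of it and the grasp point (between the pads) lies 6 mm ahead of it; z points along the fingers, y is the line along which they close (so a half turn about z gives the same grasp; the last joint's range is limited). The gripper opens to 85 mm and grips with 20 to 120 N. Pads are 22 mm wide; open, the fingers measure 114 mm over their backs; the gripper's body (76 mm by 85 mm) begins 54 mm behind the grasp point. The pads swing forward as they close: fully open they stand 13 mm farther back than shut.
Start: joints at [1.152, 0.477, 0.022, 1.555, -0.011, 1.109, -0.083], TCP at [206.437, -642.674, 256.308] pointing down, gripper open.
Joint ranges: [-2.96, 2.96], [-0.34, 2.1], [-1.41, 1.46], [0.24, 2.44], [-1.37, 4.51], [0.17, 1.92], [-2.96, 2.96]. Speed limits (rad/s): [2.39, 2.39, 3.14, 3.14, 3.14, 3.14, 3.14].

## Interface

Orientations are given as a rotation vector (axis times angle).
In Python, from workcell import sensors, viewer, workorder gives the robot as it stands.
- The arm moves only by the tool apply_moves, never from a script. Its arguments are lists of equal length, an entry for each row: "turn": the turn, a rotation vector about the tool's x, y, z in rad, a list of three; "linear": the shift along the tool's x, y, z in cm, a list of three; "claw": the opening in per cent of the stroke, from 0 (shut) to 100 (fully open). In form: {"turn": [[rx, ry, rz], ...], "linear": [[dx, dy, dz], ...], "claw": [claw, ...]}. A call has 1 to 8 rows; each row is the pose to reach, as a shift and turn from the pose commanded when the call began, along the tool's axes at that moment; what a row does not reach only later rows make up. A row lasts 1/8 s, in which the tool goes at most 62.5 mm and 10.7 degrees, less where a joint would pass 70% of its speed; a pose out of reach is approached as far as the arm can. A call with a gripper value outside its range is refused whole. The fingers move at their own pace and stop on an object; the grip force is fixed at half the most. Time passes only in rows, so rows that repeat a pose let the fingers close. It gives the time, the measured TCP pose, the force, the opening and the grip force at its end, in the units of the state.
- sensors.get_state(): the state, without advancing time (a new reading comes with each control period).
- viewer.camera(name): name is "scene" or "top" or "wrist"; returns the picture (384x512x3 uint8, blue, green, red); there is no depth.
- viewer.calibration(name): a dict with "mtx" (3x3 intrinsics, pixels), "xyz" and "orientation" of the camera in the world. Camera axes: x right, y down, z forward; pixel columns grow to the right and rows downward; lengths in mm; the calibration is good to about 2 mm. A picture is of the moment at which its call begins: read the wrist's pose just before it. calibration takes no time and is no camera call; for the wrist camera it gives the pose at the moment of the call.
- workorder.close_job(): hands the job in; it is judged then, once.
The state is a dict: "clock": time; "q": joint angles; "qvel": joint speeds; "effort": joint torques, N m; "tool_pos": TCP position; "ee_rot": TCP orientation; "force": force on the tool from outside, world axes, zero at the start; "wrist_torque": the same for the moment, N m; "opening": opening from 0.0 (shut) to 1.0 (fully open); "grip_force": force on a finger pad.
Only numpy, scipy, OpenCV 4.12 (cv2) and the standard library are available. Lean on these libraries where they do the work, as an engineer would, in place of code of your own. Each camera call takes 0.05 s, during which the arm holds its last target. There are 200 camera calls.

## Task

First stack all the loose white core cradles squarely on the grey bottom board, pins fully down in the sockets. Then draw the grey liner tube out of the sampler barrel, hand over hand through the open rests, always keeping it about level, and lay it in the groove of the topmost cradle, centred end to end. Leave everything else where it stands.

Things in the scene. Friction and masses are not known exactly. Their poses are not given: they have to be found in the camera images.
- base_c (a point): Fixed grey bottom board of the pile, at the right, underside on the bench, dumbbell shaped, 148 mm along y: end plates (64 in x, 36 in y, 28 mm high, centres y = +-56) joined by a spine along y, 16 mm wide and 16 high, over a 76 mm long waist. Point: centre of the spine, 8 mm above the underside, 20 mm below the plates' top; z up.
- base: The same board, origin at the underside. In the top of each end plate: two sockets 12 mm square, 14 mm deep, at x = +-22, y = +-56 mm, and between them the liner's groove along y, 24 mm wide, 10 mm deep. The white cradles have the same. Fully seated cradles lie 28 mm apart in height, point to point, in any order, either way round.
- cradle_0_c (a point): Loose white core cradle, 0.14 kg; shape, point and frame as of the bottom board (spine 16 mm wide and high), plus four round-nosed pins 8 mm in diameter, 12 mm long, under x = +-22, y = +-56 mm. On the bench it stands on its pins, the point 20 mm up. Can be picked across the spine. Seated on another, its point is 28 mm above that one's. Three or four are there.
- cradle_1_c (a point): Loose white core cradle, 0.14 kg; shape, point and frame as of the bottom board (spine 16 mm wide and high), plus four round-nosed pins 8 mm in diameter, 12 mm long, under x = +-22, y = +-56 mm. On the bench it stands on its pins, the point 20 mm up. Can be picked across the spine. Seated on another, its point is 28 mm above that one's. Three or four are there.
- cradle_2_c (a point): Loose white core cradle, 0.14 kg; shape, point and frame as of the bottom board (spine 16 mm wide and high), plus four round-nosed pins 8 mm in diameter, 12 mm long, under x = +-22, y = +-56 mm. On the bench it stands on its pins, the point 20 mm up. Can be picked across the spine. Seated on another, its point is 28 mm above that one's. Three or four are there.
- cradle_3_c (a point): Loose white core cradle, 0.14 kg; shape, point and frame as of the bottom board (spine 16 mm wide and high), plus four round-nosed pins 8 mm in diameter, 12 mm long, under x = +-22, y = +-56 mm. On the bench it stands on its pins, the point 20 mm up. Can be picked across the spine. Seated on another, its point is 28 mm above that one's. Three or four are there.
- liner_c (a point): Centre of the loose liner: closed rigid grey tube, black band near each end, 20 mm in diameter, 250 mm long along its own y, ends rounded, about 0.18 kg. At first it lies in the barrel with 45 to 58 mm standing out of the mouth. Lying in a cradle's groove its axis is 20 mm above that cradle's point. It may roll about its y.
- mouth (a point): Mouth of the fixed steel barrel, on the axis where the liner lies (64 mm above the bench, 4 mm below the barrel's own axis). Its -y points out of the barrel, along the draw; z up. The barrel runs from y = 0 to +250 mm, outer diameter 36, bore 28, far end closed; clamps 60 mm wide, up to 100 mm above the bench, at y = 45 and 205 mm.
- stand: Stand of the barrel, origin on the bench under the mouth, axes as the mouth's; base plate 70 mm wide, 10 thick, y = -220 to 260. Open-topped rests, 10 mm thick, at y = -100 and -210: slot 28 mm wide, floor 11.5 below the mouth point, cheeks 44 mm over all, up to 22.5 above it. Liner slides through them, lifts out upward; gripping fingers cannot pass a rest: let go and regrip.
- liner: the liner (same origin as point liner_c)
- cradle_0: the cradle; origin 8 mm below its point's point
- cradle_1: the cradle; origin 8 mm below its point's point
- cradle_2: the cradle; origin 8 mm below its point's point
- cradle_3: the cradle; origin 8 mm below its point's point
- tin: Bystander, loose: closed round metal tin, 67 mm across, 38 mm high; origin at the centre of its underside
- timer: Bystander, loose: small yellow timer, 62x62x18 mm; origin at the centre of its underside
There are look-alikes about, which are no part of the job. What is shaped like the cradle_0 but red is not meant.

How it is judged:
By the outcome, as a careful person would: the job done as asked, in the order asked, and still so for the second after the job is handed in, with the robot touching nothing.
Of cradle_0, cradle_1, cradle_2, cradle_3 only 3 to 4 are there at a start; the rules pass over those that are not, and their reading is None.
At some moment in a run one of cradle_0, cradle_1, cradle_2, cradle_3 may be knocked a few centimetres aside while the robot is not near it.
It also fails if it takes over 210 s, if anything falls off the work surface, if the arm or the gripper's body presses on something with over 40 N, if the wrist force passes 120 N, or if a joint passes its speed limit or range.

## Working session

There is one attempt and no reset: what is moved stays moved. The work goes in short steps, Python scripts to look and compute and a tool call to move; the robot and the scene stay as the last step left them, time stands still between calls to the robot, and variables do not carry over. Pictures are saved under pics/ and viewed, at most 15 in all, crops included, and the job is handed in when it is done.

Besides the shell and the picture viewer there is one more tool, called after "Call:" by a JSON object that holds its "fn" and its "kwargs", one argument or row to a line. apply_moves: Moves the arm, as the interface text tells. Its arguments: {"type":"object","properties":{"turn":{"type":"array"},"linear":{"type":"array"},"claw":{"type":"array"}},"required":["turn","linear","claw"]}

```bash
ls; mkdir -p pics; cat > h.py <<'E'
import numpy as np, cv2
from scipy.spatial.transform import Rotation as R
from workcell import sensors, viewer, workorder
def cam(n):
    c=viewer.calibration(n); o=np.array(c["orientation"],float)
    M=o if o.shape==(3,3) else R.from_rotvec(o).as_matrix()
    return np.array(c["mtx"]),np.array(c["xyz"],float),M
def ray(C,px,z):
    K,p,M=C; px=np.atleast_2d(px).astype(float)
    d=(M@np.linalg.inv(K)@np.c_[px,np.ones(len(px))].T).T
    return p+d*((z-p[2])/d[:,2])[:,None]
def proj(C,P):
    K,p,M=C; q=(K@(M.T@(np.atleast_2d(P)-p).T)).T
    return q[:,:2]/q[:,2:]
E
python3 - <<'E'
from h import *
s=sensors.get_state(); print(s)
for n in("scene","top","wrist"):
    print(n,viewer.calibration(n)); cv2.imwrite(f"pics/a_{n}.png",viewer.camera(n))
a=cv2.imread("pics/a_scene.png");b=cv2.imread("pics/a_top.png")
cv2.imwrite("pics/a_top2.png",cv2.resize(b,(800,600)))
E
```

```text
pics
{'clock': 0.0, 'q': array([ 1.15187336,  0.47778886,  0.0223394 ,  1.5564613 , -0.01152298,
        1.10927923, -0.08309544]), 'qvel': array([-0.00110252,  0.00129203, -0.00162769, -0.00121762, -0.00031234,
        0.00026197, -0.00027888]), 'effort': array([ 4.67175892e-05, -5.96448183e+01,  1.60749178e+00, -2.81196660e+01,
        1.22949597e-02,  9.08097922e-03, -1.19011710e-05]), 'tool_pos': array([ 206.27157216, -642.13697342,  255.32903453]), 'ee_rot': array([-3.10198128e+00, -4.86028184e-01,  6.14760487e-04]), 'force': array([-0.05281793, -0.74930258,  1.163598  ]), 'wrist_torque': array([ 0.04119219,  0.02144231, -0.00644143]), 'grip_force': 0.0, 'opening': 0.9985629409174361}
scene {'mtx': array([[384.86814441,   0.        , 250.24994937],
       [  0.        , 384.86814441, 194.35189649],
       [  0.        ,   0.        ,   1.        ]]), 'xyz': array([ -46.55252562,  406.92670724, 1014.85975563]), 'orientation': array([-1.27177544,  2.36859045, -0.85576326])}
top {'mtx': array([[370.00844537,   0.        , 251.85063215],
       [  0.        , 370.00844537, 191.32741062],
       [  0.        ,   0.        ,   1.        ]]), 'xyz': array([ 357.82061821,   -8.65615176, 1423.79290121]), 'orientation': array([-2.11070942,  2.13424974, -0.21858945])}
wrist {'mtx': array([[315.52810036,   0.        , 252.72954013],
       [  0.        , 315.52810036, 187.9687616 ],
       [  0.        ,   0.        ,   1.        ]]), 'xyz': array([ 280.96473909, -617.76391606,  373.99979767]), 'orientation': array([ 2.32694743, -1.6968802 , -0.26717117])}
```

View pics/a_top2.png

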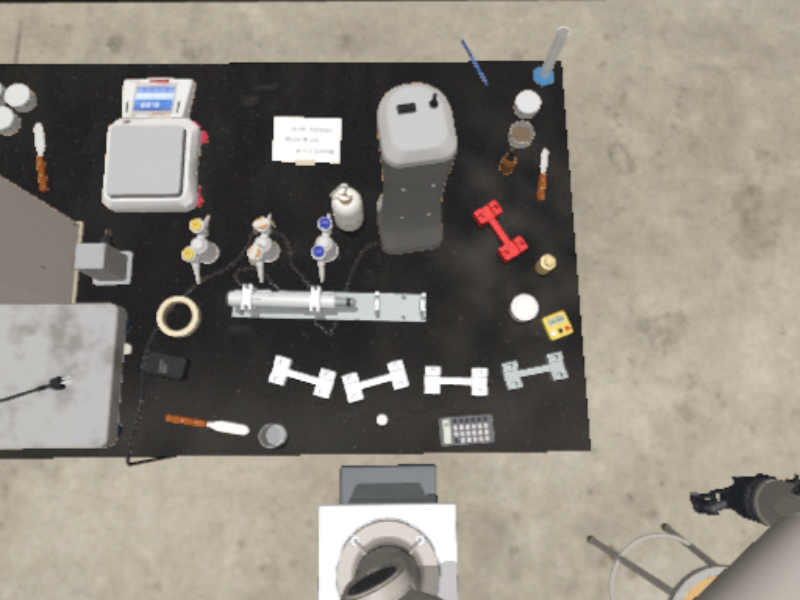

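View pics/a_scene.png

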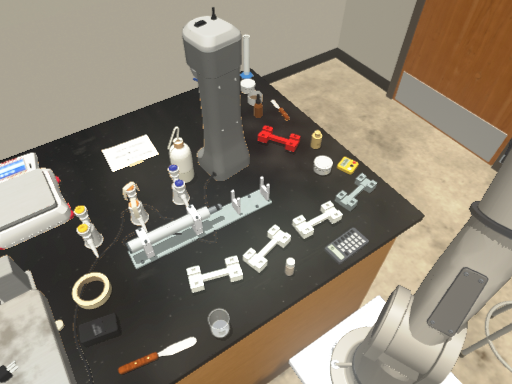

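Top view (800 px scale): three white cradles at about (302,377), (376,381), (456,381), base (534,371), stand/barrel from (230,298) to (426,305), with the liner's end about (352,301). The red dumbbell at (500,230) is the look-alike.

```bash
cat >> h.py <<'E'
def blobs(img,lo,hi,amin,amax,close=0):
    m=cv2.inRange(cv2.cvtColor(img,cv2.COLOR_BGR2HSV),lo,hi)
    if close: m=cv2.morphologyEx(m,cv2.MORPH_CLOSE,np.ones((close,close)))
    cs,_=cv2.findContours(m,cv2.RETR_EXTERNAL,cv2.CHAIN_APPROX_NONE)
    return [c for c in cs if amin<cv2.contourArea(c)<amax]
def axis(P):
    r=cv2.minAreaRect(P[:,:2].astype(np.float32)); b=cv2.boxPoints(r)
    e=[b[1]-b[0],b[2]-b[1]]; l=sorted(e,key=np.linalg.norm)
    v=l[1]; 
    if v[1]<0: v=-v
    return np.array(r[0]),np.linalg.norm(l[1]),np.linalg.norm(l[0]),np.arctan2(-v[0],v[1]) # yaw of own y vs world y
E
python3 - <<'E'
from h import *
s=sensors.get_state()
print(R.from_rotvec(s['ee_rot']).as_matrix().round(3))
for n in("top","scene"):
    C=cam(n); im=cv2.imread(f"pics/a_{n}.png")
    print(n, "proj test origin", proj(C,[[500,0,0],[0,0,0]]).round())
    for nm,lo,hi,z in(("white",(0,0,170),(180,60,255),36),("grey",(85,8,85),(130,90,210),24)):
        for c in blobs(im,lo,hi,150,3000,3):
            P=ray(C,c[:,0,:],z); ce,L,W,y=axis(P)
            if 100<L<230 and 30<W<110 and 250<ce[0]<700: print(nm,ce.round(),round(L),round(W),round(y,3),c.mean(0).round())
    if n=="top":
        pts=np.array([[230,298],[426,305],[352,301],[378,303],[316,298]])*.64
        print(ray(C,pts,64).round())
E
```

```text
[[ 0.952  0.306 -0.001]
 [ 0.306 -0.952  0.001]
 [-0.    -0.001 -1.   ]]
top proj test origin [[246. 227.]
 [247. 367.]]
white [ 317. -187.] 106 54 -0.012 [[296. 276.]]
white [ 436. -167.] 149 64 -0.043 [[291. 243.]]
white [437.  24.] 149 66 0.264 [[240. 244.]]
white [448. 198.] 152 66 -0.289 [[193. 241.]]
white [ 456. -357.] 147 62 0.19 [[342. 237.]]
[[ 634.  368.   64.]
 [ 612. -101.   64.]
 [ 624.   77.   64.]
 [ 618.   14.   64.]
 [ 632.  163.   64.]]
scene proj test origin [[261. 234.]
 [376. 375.]]
white [444. 200.] 150 79 -0.289 [[214. 274.]]
white [ 310. -177.] 105 54 0.063 [[347. 246.]]
white [432.  26.] 159 73 0.276 [[267. 248.]]
white [ 430. -164.] 160 78 -0.051 [[317. 219.]]
white [ 262. -558.] 142 108 -1.381 [[447. 200.]]
white [ 451. -350.] 153 61 0.182 [[357. 190.]]
```

```bash
cat >> h.py <<'E'
def to(x,y,z,yaw):
    """delta in tool axes (cm, rad) to reach TCP pose with tool down, tool x at yaw; plus current tilt"""
    s=sensors.get_state(); M=R.from_rotvec(s['ee_rot']).as_matrix()
    d=M.T@(np.array([x,y,z])-s['tool_pos'])/10
    T=np.array([[np.cos(yaw),np.sin(yaw),0],[np.sin(yaw),-np.cos(yaw),0],[0,0,-1]])
    r=R.from_matrix(M.T@T).as_rotvec()
    print("lin",d.round(2),"turn",r.round(3),"clock",round(s['clock'],2),"pos",s['tool_pos'].round(1),"open",round(s['opening'],3)); return d,r
E
python3 - <<'E'
from h import *
to(455,-340,250,1.571+.186)
s=sensors.get_state(); M=R.from_rotvec(s['ee_rot']).as_matrix(); K,p,O=cam("wrist")
print((M.T@(p-s['tool_pos'])).round(1)); print((M.T@O).round(3))
C=cam("top"); print("tower",ray(C,np.array([[380,250],[440,247],[441,180]])*.64,0).round())
E
```

```text
lin [ 32.92 -21.17   0.58] turn [-1.000e-03 -1.000e-03 -1.446e+00] clock 0.15 pos [ 206.3 -642.3  255.5] open 0.997
[  78.6   -0.6 -118.6]
[[-0.    -0.952 -0.305]
 [ 1.    -0.    -0.   ]
 [-0.    -0.305  0.952]]
tower [[ 768.    9.    0.]
 [ 775. -144.    0.]
 [ 957. -152.    0.]]
```

Call:
{"fn": "apply_moves", "kwargs": {
  "turn": [
    [0,0,-0.18],
    [0,0,-0.36],
    [0,0,-0.54],
    [0,0,-0.72],
    [0,0,-0.9],
    [0,0,-1.08],
    [0,0,-1.26],
    [0,0,-1.446]
  ],
  "linear": [
    [4,-2.6,0],
    [8,-5.2,0],
    [12.5,-8,0],
    [17,-11,0],
    [21,-13.5,0],
    [25,-16,0],
    [29,-18.6,0],
    [32.9,-21.2,0.6]
  ],
  "claw": [100,100,100,100,100,100,100,100]
}}

```text
clock: 1.15
tool_pos: [455.8, -339.1, 250.6]
ee_rot: [1.998, 2.423, -0.0]
force: [-0.3, -0.1, -0.8]
opening: 0.998
grip_force: 0.0
```

```bash
python3 - <<'E'
from h import *
to(455,-340,250,1.757)
C=cam("wrist"); im=viewer.camera("wrist"); cv2.imwrite("pics/b_wrist.png",im)
print(proj(C,[[457,-355,28],[436,-167,40]]))
np.save("bC.npy",np.array(C,object),allow_pickle=True)
E
```

```text
lin [-0.08 -0.1   0.06] turn [0.001 0.001 0.006] clock 1.15 pos [ 455.8 -339.1  250.6] open 0.998
[[250.69194532 175.45537712]
 [267.00928284 -22.51340808]]Traceback (most recent call last):
  File "<stdin>", line 5, in <module>
ValueError: could not broadcast input array from shape (3,3) into shape (3,)
```

View pics/b_wrist.png

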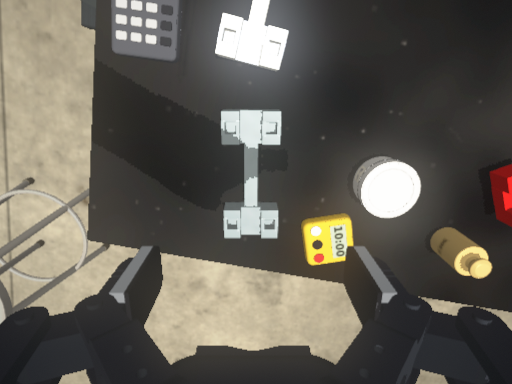

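Wrist view: base plates at (251,127) and (251,221); cradle A's near end at (252,40), fingers at the bottom edge. I see the sides facing the camera foot (row ~87), so the top outline is taken by edge.

```bash
cat >> h.py <<'E'
def dumb(img,C,lo,hi,ztop,zbot,near,cam_edge=True):
    """pose from plate tops: find the blob near a world xy; points whose ray hits top plane. Hull: extreme points away from nadir at ztop, towards nadir at zbot"""
    u=proj(C,[[near[0],near[1],ztop]])[0]
    cs=blobs(img,lo,hi,800,60000,5); c=min(cs,key=lambda c:np.linalg.norm(c[:,0].mean(0)-u))
    px=c[:,0,:]; ang=near[2]
    ax=np.array([-np.sin(ang),np.cos(ang)]); la=np.array([np.cos(ang),np.sin(ang)])
    n0=C[1][:2]; out={}
    T=ray(C,px,ztop)[:,:2]; B=ray(C,px,zbot)[:,:2]
    def ext(v,sg,half):
        # extreme along sg*v: face visible if camera foot is beyond that side
        vis=(n0-np.array(near[:2]))@v*sg>half
        P=B if vis else T
        return sg*np.max(P@v*sg)
    y1,y0=ext(ax,1,74),ext(ax,-1,74); x1,x0=ext(la,1,32),ext(la,-1,32)
    cen=ax*(y1+y0)/2+la*(x1+x0)/2
    # yaw from the midline of each end plate
    mids=[]
    s=(T-cen)@ax; t=(T-cen)@la
    for lo_,hi_ in((42,68),(-68,-42)):
        k=(s>lo_)&(s<hi_); mids.append([(t[k].max()+t[k].min())/2,s[k].mean()])
    dy=-(mids[0][0]-mids[1][0])/(mids[0][1]-mids[1][1])
    print("cen",cen.round(1),"L",round(y1-y0,1),"W",round(x1-x0,1),"yaw",round(ang+np.arctan(dy),3),"mid",np.round(mids,1).tolist()); return cen,ang+np.arctan(dy)
E
python3 - <<'E'
from h import *
C=cam("wrist"); im=cv2.imread("pics/b_wrist.png")
hsv=cv2.cvtColor(im,cv2.COLOR_BGR2HSV); print([hsv[v,u].tolist() for u,v in((251,127),(251,180),(230,232),(270,140))])
n=(457,-355,.186)
for i in range(2):
    c,y=dumb(im,C,(70,0,85),(130,80,235),28,0,n); n=(*c,y)
# pin from top/scene too for cradle A
E
```

```text
[[83, 10, 235], [83, 10, 229], [85, 15, 219], [86, 9, 230]]
cen [ 462.3 -350. ] L 148.9 W 67.0 yaw 0.204 mid [[-0.8, 55.2], [1.2, -54.6]]
cen [ 462.4 -350. ] L 147.9 W 65.4 yaw 0.204 mid [[0.0, 55.0], [-0.0, -55.1]]
```

```bash
python3 - <<'E'
from h import *
to(440,-150,200,1.528)
E
```

```text
lin [18.21  1.78  5.05] turn [ 0.003 -0.004  0.251] clock 1.2 pos [ 460.1 -332.   249.9] open 0.997
```

Call:
{"fn": "apply_moves", "kwargs": {
  "turn": [
    [0,0,0],
    [0,0,0.08],
    [0,0,0.16],
    [0,0,0.25],
    [0,0,0.25],
    [0,0,0.25],
    [0,0,0.25],
    [0,0,0.25]
  ],
  "linear": [
    [4,0.4,1],
    [8,0.8,2],
    [12,1.2,3],
    [16,1.6,4],
    [18.2,1.8,5],
    [18.2,1.8,5],
    [18.2,1.8,5],
    [18.2,1.8,5]
  ],
  "claw": [100,100,100,100,100,100,100,100]
}}

```text
clock: 2.2
tool_pos: [439.1, -159.3, 200.6]
ee_rot: [2.293, 2.146, 0.0]
force: [0.6, 0.8, 0.1]
opening: 1.0
grip_force: 0.0
```

```bash
cat >> h.py <<'E'
def look(n,name="wrist"):
    C=cam(name); im=viewer.camera(name); cv2.imwrite(f"pics/{n}.png",im); return C,im
W=((0,0,150),(180,70,255))
def cradle(n,near,zp=20):
    C,im=look(n)
    for i in range(2): c,y=dumb(im,C,*W,zp+20,zp-8,near); near=(*c,y)
    return near
E
python3 - <<'E'
from h import *
to(440,-150,200,1.528)
n=cradle("c",(436,-167,-.043))
to(n[0],n[1],29,1.571+n[2])
E
```

```text
lin [0.94 0.02 0.06] turn [ 0.001  0.    -0.023] clock 2.2 pos [ 439.1 -159.3  200.6] open 1.0
cen [ 434.8 -166. ] L 148.5 W 65.4 yaw -0.05 mid [[0.2, 55.2], [-0.6, -55.0]]
cen [ 434.6 -166. ] L 148.4 W 65.1 yaw -0.049 mid [[0.0, 55.0], [0.0, -55.2]]
lin [-0.7  -0.42 17.16] turn [ 0.001  0.    -0.017] clock 2.25 pos [ 439.1 -159.2  200.6] open 1.004
```

Call:
{"fn": "apply_moves", "kwargs": {
  "turn": [
    [0,0,-0.017],
    [0,0,-0.017],
    [0,0,-0.017],
    [0,0,-0.017],
    [0,0,-0.017],
    [0,0,-0.017],
    [0,0,-0.017],
    [0,0,-0.017]
  ],
  "linear": [
    [-0.7,-0.4,4],
    [-0.7,-0.4,8],
    [-0.7,-0.4,12],
    [-0.7,-0.4,15],
    [-0.7,-0.4,17.1],
    [-0.7,-0.4,17.1],
    [-0.7,-0.4,17.1],
    [-0.7,-0.4,17.1]
  ],
  "claw": [60,60,60,60,60,60,60,0]
}}

```text
clock: 3.25
tool_pos: [435.2, -165.2, 30.3]
ee_rot: [2.272, 2.167, 0.001]
force: [-0.0, 0.4, -0.6]
opening: 0.398
grip_force: 0.0
```

Call:
{"fn": "apply_moves", "kwargs": {
  "turn": [
    [0,0,0],
    [0,0,0],
    [0,0,0],
    [0,0,0],
    [0,0,0],
    [0,0,0],
    [0,0,0],
    [0,0,0]
  ],
  "linear": [
    [0,0,0],
    [0,0,0],
    [0,0,0],
    [0,0,0],
    [0,0,-2],
    [0,0,-5],
    [0,0,-8],
    [0,0,-8]
  ],
  "claw": [0,0,0,0,0,0,0,0]
}}

```text
clock: 4.25
tool_pos: [435.5, -165.2, 110.9]
ee_rot: [2.271, 2.166, 0.002]
force: [-0.5, 0.1, -2.3]
opening: 0.17
grip_force: 59.2
```

```bash
python3 - <<'E'
from h import *
C,im=look("d")
print(sensors.get_state()['grip_force'])
to(458,-357,112,1.571+.204)
E
```

```text
59.229780435562134
lin [-19.07   3.25  -0.22] turn [ 0.001  0.001 -0.252] clock 4.3 pos [ 434.6 -165.   109.7] open 0.172
```

View pics/d.png

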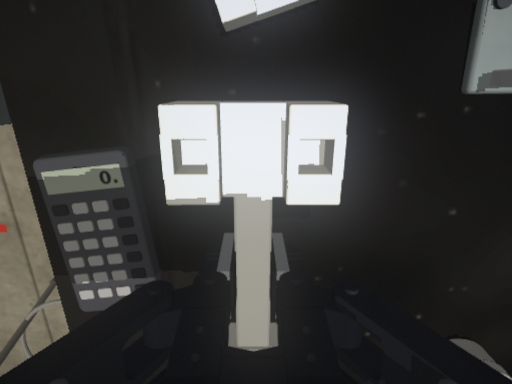

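Cradle A held, aligned with the jaws (spine centred at u≈253, plate at rows 102–205). Next I view the base from the side, past the held cradle.

```bash
python3 - <<'E'
from h import *
to(565,-330,200,1.571+.188)
E
```

```text
lin [-15.87  13.82  -9.  ] turn [ 0.001  0.001 -0.236] clock 4.3 pos [ 434.6 -165.   109.7] open 0.172
```

Call:
{"fn": "apply_moves", "kwargs": {
  "turn": [
    [0,0,0],
    [0,0,-0.08],
    [0,0,-0.16],
    [0,0,-0.236],
    [0,0,-0.236],
    [0,0,-0.236],
    [0,0,-0.236],
    [0,0,-0.236]
  ],
  "linear": [
    [-3,2.5,-4],
    [-6.5,5.5,-7],
    [-10,8.5,-9],
    [-13.5,12,-9],
    [-15.9,13.8,-9],
    [-15.9,13.8,-9],
    [-15.9,13.8,-9],
    [-15.9,13.8,-9]
  ],
  "claw": [0,0,0,0,0,0,0,0]
}}

```text
clock: 5.3
tool_pos: [564.3, -328.7, 198.7]
ee_rot: [-1.999, -2.421, 0.0]
force: [0.4, 1.1, -1.3]
opening: 0.171
grip_force: 59.2
```

```bash
cat >> h.py <<'E'
G=((70,0,85),(130,80,255))
def base(n,near,zp=8,col=G):
    C,im=look(n)
    for i in range(2): c,y=dumb(im,C,*col,zp+20,zp-8,near); near=(*c,y)
    return near
E
python3 - <<'E'
from h import *
s=sensors.get_state();print(s['qvel'].round(3))
n=base("e",(458,-357,.188))
to(n[0],n[1],120,1.571+n[2])
E
```

```text
[ 0.002 -0.008  0.001 -0.008  0.001  0.002 -0.   ]
cen [ 541.9 -340.7] L 149.1 W 237.9 yaw -0.512 mid [[8.1, 57.4], [-86.5, -55.0]]
cen [ 526.6 -336.1] L 259.5 W 220.4 yaw -1.013 mid [[31.3, 52.1], [-28.5, -56.9]]
lin [ 0.01 -3.84  7.91] turn [-1.000e-03 -0.000e+00  1.203e+00] clock 5.35 pos [ 564.4 -329.   199. ] open 0.177
```

View pics/e.png

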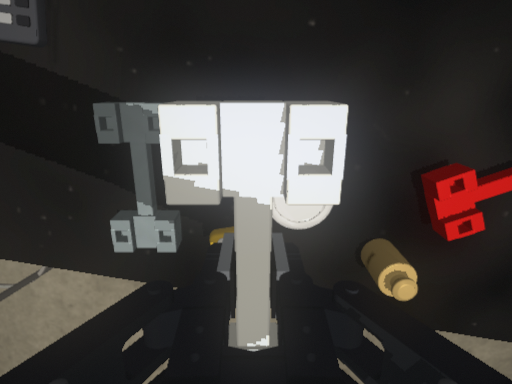

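Held cradle at (253,150); base at (140,175) slightly overlapped by it. Shift 4 cm more and mask off the held piece.

Call:
{"fn": "apply_moves", "kwargs": {
  "turn": [
    [0,0,0],
    [0,0,0],
    [0,0,0],
    [0,0,0],
    [0,0,0]
  ],
  "linear": [
    [0,2,0],
    [0,4,0],
    [0,4,0],
    [0,4,0],
    [0,4,0]
  ],
  "claw": [0,0,0,0,0]
}}

```text
clock: 5.98
tool_pos: [603.2, -323.1, 199.3]
ee_rot: [-2.003, -2.42, 0.001]
force: [-0.7, 0.0, -1.7]
opening: 0.172
grip_force: 59.2
```

```bash
cat >> h.py <<'E'
def sidebase(n,near,zp=8,col=G,umax=152):
    C,im=look(n); im[:,umax:]=0
    for i in range(2): c,y=dumb(im,C,*col,zp+20,zp-8,near); near=(*c,y)
    return near
E
python3 - <<'E'
from h import *
n=sidebase("f",(458,-357,.188))
s=sensors.get_state();M=R.from_rotvec(s['ee_rot']).as_matrix();print("yaw",np.arctan2(M[1,0],M[0,0])-np.pi/2)
a=1.571+n[2]
to(n[0]+.9*np.cos(a),n[1]+.9*np.sin(a),85,a)
E
```

```text
cen [ 451.5 -359.8] L 147.0 W 53.3 yaw 0.075 mid [[18.4, 55.3], [5.7, -56.4]]
cen [ 458.3 -359.3] L 151.8 W 56.7 yaw 0.074 mid [[5.3, 52.6], [5.2, -58.8]]
yaw 0.18817407493389826
lin [ -0.75 -14.91  11.45] turn [-0.001  0.     0.114] clock 6.03 pos [ 603.3 -323.1  199.4] open 0.176
```

```bash
python3 - <<'E'
from h import *
im=cv2.imread("pics/f.png")[80:270,0:240]
m=cv2.inRange(cv2.cvtColor(im,cv2.COLOR_BGR2HSV),*G)
cv2.imwrite("pics/f2.png",cv2.resize(np.hstack([im,cv2.cvtColor(m,cv2.COLOR_GRAY2BGR)]),None,fx=1.6,fy=1.6))
h=cv2.cvtColor(im,cv2.COLOR_BGR2HSV)
for v in (30,40,140,155): print(h[v,40:160:8].tolist())
E
```

```text
[[20, 33, 23], [30, 12, 22], [85, 18, 84], [80, 18, 85], [83, 19, 54], [80, 17, 88], [90, 12, 88], [81, 20, 89], [85, 18, 87], [85, 18, 87], [84, 16, 80], [83, 18, 57], [90, 7, 36], [90, 7, 39], [105, 11, 45]]
[[0, 11, 23], [45, 22, 23], [98, 19, 54], [84, 18, 69], [84, 14, 88], [80, 17, 88], [85, 18, 87], [90, 12, 87], [90, 15, 68], [85, 17, 90], [90, 14, 91], [90, 13, 58], [120, 7, 38], [90, 6, 43], [120, 5, 48]]
[[30, 25, 31], [20, 24, 32], [20, 23, 34], [15, 15, 35], [83, 16, 141], [80, 16, 142], [87, 16, 143], [83, 17, 138], [83, 16, 148], [83, 14, 146], [84, 18, 144], [83, 14, 144], [90, 12, 63], [70, 12, 62], [18, 30, 43]]
[[15, 31, 33], [30, 16, 32], [20, 23, 34], [20, 21, 36], [30, 11, 47], [80, 13, 61], [84, 14, 89], [75, 16, 63], [83, 14, 143], [83, 14, 144], [83, 18, 116], [78, 18, 69], [80, 15, 100], [80, 13, 61], [15, 38, 40]]
```

View pics/f2.png

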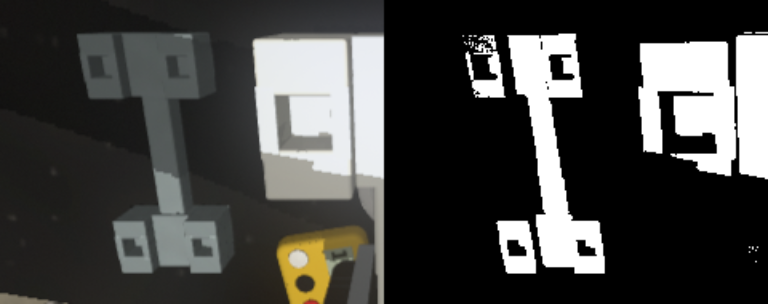

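Base in crop: top faces lit, side faces dark, so threshold top faces only and fit a rectangle at z=28.

```bash
cat >> h.py <<'E'
def topface(img,C,z,lo,hi,uv,close=9,vis=None):
    """rectangle round top faces at height z of the blob nearest pixel uv"""
    cs=blobs(img,lo,hi,800,60000,close); c=min(cs,key=lambda c:np.linalg.norm(c[:,0].mean(0)-uv))
    r=axis(ray(C,c[:,0,:],z)); print("cen",r[0].round(1),"L %.1f W %.1f yaw %.3f"%r[1:]); return r
E
python3 - <<'E'
from h import *
C=cam("wrist"); im=cv2.imread("pics/f.png"); im[:,152:]=0
for v in (63,68): r=topface(im,C,28,(70,0,v),(130,80,255),(100,180))
n=(*r[0],r[3]); a=1.571+n[2]
to(n[0]+.9*np.cos(a),n[1]+.9*np.sin(a),85,a)
E
```

```text
cen [ 461.5 -357.4] L 148.1 W 74.3 yaw 0.188
cen [ 461.3 -357.4] L 148.1 W 74.0 yaw 0.188
lin [ -0.63 -14.58  11.45] turn [-0.001  0.     0.   ] clock 6.03 pos [ 603.3 -323.1  199.4] open 0.176
```

```bash
python3 - <<'E'
from h import *
to(456.9,-356.8,75,1.759)
E
```

```text
lin [ -0.57 -15.    12.45] turn [-0.001  0.    -0.   ] clock 6.03 pos [ 603.3 -323.1  199.4] open 0.176
```

Call:
{"fn": "apply_moves", "kwargs": {
  "turn": [
    [0,0,0],
    [0,0,0],
    [0,0,0],
    [0,0,0],
    [0,0,0],
    [0,0,0],
    [0,0,0],
    [0,0,0]
  ],
  "linear": [
    [-0.1,-4,2],
    [-0.3,-8,4],
    [-0.5,-12,6],
    [-0.57,-15,8],
    [-0.57,-15,10.5],
    [-0.57,-15,12.4],
    [-0.57,-15,12.4],
    [-0.57,-15,12.4]
  ],
  "claw": [0,0,0,0,0,0,0,0]
}}

```text
clock: 7.02
tool_pos: [458.8, -356.3, 76.0]
ee_rot: [2.0, 2.421, 0.001]
force: [-0.4, -0.6, -1.1]
opening: 0.173
grip_force: 59.3
```

```bash
python3 - <<'E'
from h import *
to(456.9,-356.8,45.5,1.759)
s=sensors.get_state();print(s['force'].round(1),s['wrist_torque'].round(2))
E
```

```text
lin [-0.01 -0.2   3.05] turn [0.001 0.001 0.001] clock 7.03 pos [ 458.8 -356.3   76. ] open 0.173
[-0.4 -0.6 -1.1] [ 0.01 -0.03  0.  ]
```

Call:
{"fn": "apply_moves", "kwargs": {
  "turn": [
    [0,0,0],
    [0,0,0],
    [0,0,0],
    [0,0,0],
    [0,0,0],
    [0,0,0]
  ],
  "linear": [
    [0,-0.15,0],
    [0,-0.15,0.6],
    [0,-0.15,1.2],
    [0,-0.15,1.8],
    [0,-0.15,2.3],
    [0,-0.15,2.3]
  ],
  "claw": [0,0,0,0,0,0]
}}

```text
clock: 7.78
tool_pos: [456.1, -356.4, 51.7]
ee_rot: [-2.001, -2.42, 0.0]
force: [0.7, 0.1, -1.3]
opening: 0.173
grip_force: 59.3
```

```bash
python3 - <<'E'
from h import *
to(456.9,-356.8,45.5,1.759)
s=sensors.get_state();print(s['force'].round(1),s['wrist_torque'].round(2))
E
```

```text
lin [-0.06  0.07  0.62] turn [-0.001 -0.001  0.001] clock 7.78 pos [ 456.1 -356.4   51.7] open 0.173
[ 0.7  0.1 -1.3] [-0.03  0.03  0.02]
```

Call:
{"fn": "apply_moves", "kwargs": {
  "turn": [
    [0,0,0],
    [0,0,0],
    [0,0,0],
    [0,0,0],
    [0,0,0],
    [0,0,0],
    [0,0,0],
    [0,0,0]
  ],
  "linear": [
    [0,0,0.3],
    [0,0,0.6],
    [0,0,0.7],
    [0,0,0.7],
    [0,0,0.7],
    [0,0,0.7],
    [0,0,0.7],
    [0,0,0.7]
  ],
  "claw": [0,0,0,0,25,35,45,45]
}}

```text
clock: 8.78
tool_pos: [456.4, -356.6, 45.2]
ee_rot: [-2.002, -2.421, -0.0]
force: [-1.1, 0.9, 0.1]
opening: 0.454
grip_force: 0.0
```

```bash
python3 - <<'E'
from h import *
to(440,24,200,1.571+.264)
s=sensors.get_state();print(s['force'].round(1),s['wrist_torque'].round(2))
E
```

```text
lin [ 37.69   5.54 -15.48] turn [ 0.    -0.    -0.075] clock 8.78 pos [ 456.4 -356.6   45.2] open 0.454
[-1.1  0.9  0.1] [-0.04 -0.02 -0.01]
```

Call:
{"fn": "apply_moves", "kwargs": {
  "turn": [
    [0,0,0],
    [0,0,0],
    [0,0,0],
    [0,0,0],
    [0,0,0],
    [0,0,0],
    [0,0,0]
  ],
  "linear": [
    [0,0,-3],
    [0,0,-7],
    [0,0,-12],
    [1,0,-17],
    [1,0,-18],
    [1,0,-18],
    [1,0,-18]
  ],
  "claw": [45,60,80,100,100,100,100]
}}

```text
clock: 9.65
tool_pos: [453.5, -346.6, 223.6]
ee_rot: [-2.0, -2.419, 0.0]
force: [-0.6, -0.7, 0.3]
opening: 1.001
grip_force: 0.0
```

```bash
python3 - <<'E'
from h import *
n=cradle("g",(457,-357.5,.188),36)
C=cam("wrist"); topface(cv2.imread("pics/g.png"),C,56,*W,proj(C,[[457,-357,56]])[0])
to(440,35,200,1.571+.264)
E
```

```text
cen [ 457.1 -357.6] L 148.1 W 65.1 yaw 0.187 mid [[0.0, 55.4], [-0.1, -54.8]]
cen [ 457.  -357.6] L 148.1 W 65.1 yaw 0.187 mid [[-0.0, 55.2], [0.0, -54.8]]
cen [ 457.  -356.8] L 149.4 W 65.1 yaw 0.188
lin [37.73  5.83  2.42] turn [-0.002 -0.002 -0.076] clock 9.7 pos [ 453.6 -346.6  223.5] open 1.0
```

View pics/g.png

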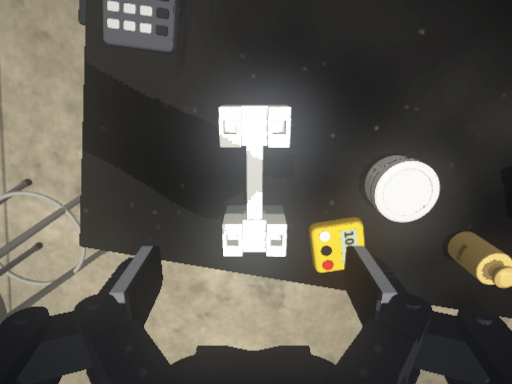

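Cradle A is seated flat over the base (tops at (255,126) and (254,231), L=148 at z=56). Stack pose (457.0, -357.6, 0.187). On to cradle B.

Call:
{"fn": "apply_moves", "kwargs": {
  "turn": [
    [0,0,0],
    [0,0,0],
    [0,0,-0.04],
    [0,0,-0.076],
    [0,0,-0.076],
    [0,0,-0.076],
    [0,0,-0.076],
    [0,0,-0.076]
  ],
  "linear": [
    [4,0.6,0],
    [9,1.4,0],
    [14.5,2.3,0.6],
    [20,3.2,1.2],
    [25.5,4,1.8],
    [30.5,4.8,2.4],
    [35,5.5,2.4],
    [37.7,5.8,2.4]
  ],
  "claw": [100,100,100,100,100,100,100,100]
}}

```text
clock: 10.7
tool_pos: [439.8, 36.7, 200.3]
ee_rot: [-1.904, -2.496, 0.001]
force: [1.0, -0.1, 0.3]
opening: 1.002
grip_force: 0.0
```

Call:
{"fn": "apply_moves", "kwargs": {
  "turn": [
    [0,0,0],
    [0,0,0],
    [0,0,0],
    [0,0,0]
  ],
  "linear": [
    [0,0,0],
    [0,0,0],
    [0,0,0],
    [0,0,0]
  ],
  "claw": [60,60,60,60]
}}

```text
clock: 11.2
tool_pos: [440.7, 33.5, 201.1]
ee_rot: [-1.911, -2.494, 0.001]
force: [0.4, 0.4, 0.6]
opening: 0.603
grip_force: 0.0
```

```bash
python3 - <<'E'
from h import *
n=cradle("i",(437,24,.264))
to(n[0],n[1],29,1.571+n[2])
E
```

```text
cen [436.3  26.1] L 148.0 W 65.0 yaw 0.262 mid [[0.1, 55.1], [-0.1, -54.7]]
cen [436.3  26. ] L 148.0 W 64.8 yaw 0.262 mid [[-0.0, 55.1], [0.0, -54.7]]
lin [-0.62 -0.62 17.22] turn [-0.     0.     0.001] clock 11.25 pos [440.7  33.7 201.2] open 0.602
```

Call:
{"fn": "apply_moves", "kwargs": {
  "turn": [
    [0,0,0],
    [0,0,0],
    [0,0,0],
    [0,0,0],
    [0,0,0],
    [0,0,0],
    [0,0,0],
    [0,0,0]
  ],
  "linear": [
    [-0.6,-0.6,4],
    [-0.6,-0.6,8],
    [-0.6,-0.6,12],
    [-0.6,-0.6,15],
    [-0.6,-0.6,17.2],
    [-0.6,-0.6,17.2],
    [-0.6,-0.6,17.2],
    [-0.6,-0.6,17.2]
  ],
  "claw": [60,60,60,60,60,60,60,60]
}}

```text
clock: 12.25
tool_pos: [437.2, 27.0, 30.3]
ee_rot: [1.908, 2.494, 0.002]
force: [-0.2, 0.5, 0.4]
opening: 0.597
grip_force: 0.0
```

```bash
python3 - <<'E'
from h import *
to(436.3,26.0,29,1.571+.262)
E
```

```text
lin [-0.07 -0.11  0.13] turn [0.002 0.    0.002] clock 12.25 pos [437.2  27.   30.3] open 0.597
```

Call:
{"fn": "apply_moves", "kwargs": {
  "turn": [
    [0,0,0],
    [0,0,0],
    [0,0,0],
    [0,0,0],
    [0,0,0],
    [0,0,0],
    [0,0,0],
    [0,0,0]
  ],
  "linear": [
    [-0.07,-0.1,0.1],
    [-0.07,-0.1,0.1],
    [-0.07,-0.1,0.1],
    [-0.07,-0.1,0.1],
    [-0.07,-0.1,0.1],
    [-0.07,-0.1,0.1],
    [-0.07,-0.1,0.1],
    [-0.07,-0.1,0.1]
  ],
  "claw": [60,30,0,0,0,0,0,0]
}}

```text
clock: 13.25
tool_pos: [435.7, 26.0, 28.5]
ee_rot: [1.908, 2.496, -0.0]
force: [-1.7, -1.3, 5.6]
opening: 0.174
grip_force: 59.7
```

```bash
python3 - <<'E'
from h import *
to(436.3,26.0,29,1.571+.262)
print(sensors.get_state()['grip_force'])
to(457,-357.6,120,1.571+.187)
E
```

```text
lin [-0.02  0.06 -0.05] turn [0.    0.    0.003] clock 13.25 pos [435.7  26.   28.5] open 0.174
59.65460121631622
lin [-37.58  -8.01  -9.14] turn [0.    0.    0.078] clock 13.25 pos [435.7  26.   28.5] open 0.174
```

Call:
{"fn": "apply_moves", "kwargs": {
  "turn": [
    [0,0,0],
    [0,0,0],
    [0,0,0.04],
    [0,0,0.078],
    [0,0,0.078],
    [0,0,0.078],
    [0,0,0.078],
    [0,0,0.078]
  ],
  "linear": [
    [0,0,-4],
    [-1,0,-9],
    [-5,-1,-13],
    [-10,-2,-13],
    [-15.5,-3.2,-13],
    [-21,-4.4,-13],
    [-26.5,-5.6,-13],
    [-31.5,-6.7,-12]
  ],
  "claw": [0,0,0,0,0,0,0,0]
}}

```text
clock: 14.25
tool_pos: [453.5, -297.8, 148.4]
ee_rot: [2.005, 2.417, 0.0]
force: [1.6, -0.1, -1.5]
opening: 0.176
grip_force: 59.1
```

Call:
{"fn": "apply_moves", "kwargs": {
  "turn": [
    [0,0,0],
    [0,0,0],
    [0,0,0],
    [0,0,0],
    [0,0,0]
  ],
  "linear": [
    [-3,-0.3,0.8],
    [-5,-0.6,1.6],
    [-6,-0.8,2],
    [-6,-0.8,2],
    [-6,-0.8,2]
  ],
  "claw": [0,0,0,0,0]
}}

```text
clock: 14.88
tool_pos: [457.3, -354.4, 128.6]
ee_rot: [-2.002, -2.421, -0.001]
force: [-0.2, -0.3, -1.7]
opening: 0.172
grip_force: 59.1
```

```bash
python3 - <<'E'
from h import *
to(457,-357.6,101,1.571+.187)
E
```

```text
lin [-0.31 -0.09  2.76] turn [ 0.    -0.     0.002] clock 14.88 pos [ 457.3 -354.4  128.6] open 0.172
```

Call:
{"fn": "apply_moves", "kwargs": {
  "turn": [
    [0,0,0],
    [0,0,0],
    [0,0,0],
    [0,0,0],
    [0,0,0],
    [0,0,0]
  ],
  "linear": [
    [-0.3,-0.05,1],
    [-0.3,-0.05,2],
    [-0.3,-0.05,3],
    [-0.3,-0.05,3],
    [-0.3,-0.05,3],
    [-0.3,-0.05,3]
  ],
  "claw": [0,0,0,0,0,0]
}}

```text
clock: 15.62
tool_pos: [457.1, -359.1, 98.6]
ee_rot: [2.004, 2.419, 0.0]
force: [-0.8, 0.4, -1.7]
opening: 0.178
grip_force: 59.1
```

```bash
python3 - <<'E'
from h import *
to(457,-357.6,73,1.571+.187)
E
```

```text
lin [0.15 0.02 2.56] turn [ 0.001  0.    -0.   ] clock 15.62 pos [ 457.1 -359.1   98.6] open 0.178
```

Call:
{"fn": "apply_moves", "kwargs": {
  "turn": [
    [0,0,0],
    [0,0,0],
    [0,0,0],
    [0,0,0],
    [0,0,0],
    [0,0,0]
  ],
  "linear": [
    [0.1,0,0],
    [0.1,0,0.6],
    [0.1,0,1.2],
    [0.1,0,1.7],
    [0.1,0,1.9],
    [0.1,0,1.9]
  ],
  "claw": [0,0,0,0,0,0]
}}

```text
clock: 16.38
tool_pos: [456.6, -357.9, 79.1]
ee_rot: [-2.004, -2.419, 0.0]
force: [-0.2, 0.5, -2.1]
opening: 0.172
grip_force: 59.1
```

```bash
python3 - <<'E'
from h import *
to(457,-357.6,72,1.571+.187)
s=sensors.get_state();print(s['force'].round(1),s['wrist_torque'].round(2))
E
```

```text
lin [0.02 0.05 0.71] turn [-0. -0. -0.] clock 16.38 pos [ 456.6 -357.9   79.1] open 0.172
[-0.2  0.5 -2.1] [ 0.07 -0.01 -0.01]
```

Pins are in without force; seat, release, and rise.

Call:
{"fn": "apply_moves", "kwargs": {
  "turn": [
    [0,0,0],
    [0,0,0],
    [0,0,0],
    [0,0,0],
    [0,0,0],
    [0,0,0],
    [0,0,0],
    [0,0,0]
  ],
  "linear": [
    [0,0,0.3],
    [0,0,0.6],
    [0,0,0.8],
    [0,0,0.8],
    [0,0,0.8],
    [0,0,0.8],
    [0,0,0.7],
    [0,0,0.7]
  ],
  "claw": [0,0,0,0,25,35,45,45]
}}

```text
clock: 17.38
tool_pos: [456.7, -358.0, 72.3]
ee_rot: [2.004, 2.419, 0.0]
force: [0.4, -0.1, 0.4]
opening: 0.452
grip_force: 0.0
```

Call:
{"fn": "apply_moves", "kwargs": {
  "turn": [
    [0,0,0],
    [0,0,0],
    [0,0,0],
    [0,0,0],
    [0,0,0],
    [0,0,0],
    [0,0,0]
  ],
  "linear": [
    [0,0,-3],
    [0,0,-7],
    [0,0,-12],
    [1,0,-17],
    [1,0,-18],
    [1,0,-18],
    [1,0,-18]
  ],
  "claw": [45,60,80,100,100,100,100]
}}

```text
clock: 18.25
tool_pos: [453.8, -348.0, 250.5]
ee_rot: [-2.003, -2.417, 0.0]
force: [0.1, -0.0, -0.7]
opening: 1.0
grip_force: 0.0
```

```bash
python3 - <<'E'
from h import *
n=cradle("j",(457,-357.5,.188),64)
to(448,207,200,1.571-.289)
C,im=look("jt","top")
for c in blobs(im,(0,0,170),(180,60,255),150,3000,3):
    ce,L,w,y=axis(ray(C,c[:,0,:],36))
    if 100<L<230 and 30<w<110 and 250<ce[0]<700: print(ce.round(),round(L),round(w),round(y,3))
E
```

```text
cen [ 467.9 -425.9] L 289.1 W 239.3 yaw 0.172 mid [[1.9, 53.5], [0.1, -55.0]]
cen [ 469.5 -426.3] L 290.9 W 239.3 yaw 0.174 mid [[0.1, 53.8], [0.4, -54.9]]
lin [54.63  9.74  5.15] turn [-0.003 -0.002  0.475] clock 18.3 pos [ 453.8 -348.   250.4] open 0.998
[ 317. -187.] 106 54 -0.012
[ 460. -346.] 123 68 0.302
[448. 198.] 152 66 -0.289
```

```bash
python3 - <<'E'
from h import *
C=cam("wrist"); im=cv2.imread("pics/j.png"); 
u=proj(C,[[457,-357,84]])[0]; print(u)
h=int(u[1])+75; im[h:]=0; im[:,:150]=0
n=(457,-357.5,.188)
for v in(150,170,200):
    dumb(im,C,(0,0,v),(180,60,255),84,56,n)
E
```

```text
[254.06496488 185.25419087]
cen [ 426.6 -364.8] L 153.8 W 128.5 yaw -0.08 mid [[31.7, 55.0], [-0.2, -61.1]]
cen [ 426.6 -364.8] L 153.7 W 127.6 yaw -0.078 mid [[31.4, 55.0], [-0.1, -60.9]]
cen [ 448.7 -361. ] L 152.8 W 82.6 yaw 0.185 mid [[9.1, 55.1], [8.8, -59.1]]
```

Call:
{"fn": "apply_moves", "kwargs": {
  "turn": [
    [0,0,0],
    [0,0,0.06],
    [0,0,0.12],
    [0,0,0.18],
    [0,0,0.24],
    [0,0,0.3],
    [0,0,0.36],
    [0,0,0.42]
  ],
  "linear": [
    [4,0.7,0],
    [9.5,1.7,0],
    [15.5,2.8,0],
    [21.5,3.9,0],
    [27.5,4.9,0],
    [33.5,6,0],
    [39.5,7,2],
    [45,8,4]
  ],
  "claw": [100,100,100,100,100,80,60,60]
}}

```text
clock: 19.35
tool_pos: [449.4, 110.5, 211.4]
ee_rot: [2.467, 1.945, -0.0]
force: [0.1, -0.4, -0.5]
opening: 0.598
grip_force: 0.0
```

```bash
python3 - <<'E'
from h import *
to(448,207,200,1.571-.289)
E
```

```text
lin [ 9.35 -2.39  1.14] turn [-0.     0.     0.053] clock 19.35 pos [449.4 110.5 211.4] open 0.598
```

Call:
{"fn": "apply_moves", "kwargs": {
  "turn": [
    [0,0,0.05],
    [0,0,0.05],
    [0,0,0.05],
    [0,0,0.05],
    [0,0,0.05],
    [0,0,0.05],
    [0,0,0.05]
  ],
  "linear": [
    [4,-1,0.5],
    [8,-2,1],
    [9.3,-2.4,1.1],
    [9.3,-2.4,1.1],
    [9.3,-2.4,1.1],
    [9.3,-2.4,1.1],
    [9.3,-2.4,1.1]
  ],
  "claw": [60,60,60,60,60,60,60]
}}

```text
clock: 20.23
tool_pos: [448.1, 204.0, 201.4]
ee_rot: [2.514, 1.884, 0.0]
force: [-0.3, -0.2, -0.0]
opening: 0.601
grip_force: 0.0
```

```bash
python3 - <<'E'
from h import *
n=cradle("k",(448,198,-.289))
to(n[0],n[1],29,1.571+n[2])
E
```

```text
cen [448.2 200.7] L 147.6 W 64.8 yaw -0.289 mid [[0.0, 55.0], [0.0, -54.6]]
cen [448.3 200.7] L 147.6 W 64.8 yaw -0.289 mid [[0.0, 55.0], [-0.0, -54.6]]
lin [-0.32  0.1  17.24] turn [0.    0.    0.004] clock 20.27 pos [448.1 204.2 201.4] open 0.602
```

Call:
{"fn": "apply_moves", "kwargs": {
  "turn": [
    [0,0,0],
    [0,0,0],
    [0,0,0],
    [0,0,0],
    [0,0,0],
    [0,0,0],
    [0,0,0],
    [0,0,0]
  ],
  "linear": [
    [-0.3,0.1,4],
    [-0.3,0.1,8],
    [-0.3,0.1,12],
    [-0.3,0.1,15],
    [-0.3,0.1,17.3],
    [-0.3,0.1,17.3],
    [-0.3,0.1,17.3],
    [-0.3,0.1,17.3]
  ],
  "claw": [60,60,60,60,60,60,60,60]
}}

```text
clock: 21.28
tool_pos: [448.7, 202.0, 29.4]
ee_rot: [2.512, 1.885, 0.003]
force: [0.2, -0.2, 0.5]
opening: 0.601
grip_force: 0.0
```

```bash
python3 - <<'E'
from h import *
to(448.3,200.7,29,1.571-.289)
E
```

```text
lin [-0.14 -0.    0.04] turn [ 0.002 -0.001  0.005] clock 21.27 pos [448.7 202.   29.4] open 0.601
```

Call:
{"fn": "apply_moves", "kwargs": {
  "turn": [
    [0,0,0],
    [0,0,0],
    [0,0,0],
    [0,0,0],
    [0,0,0],
    [0,0,0],
    [0,0,0],
    [0,0,0]
  ],
  "linear": [
    [-0.1,0,0],
    [-0.1,0,0],
    [-0.1,0,0],
    [-0.1,0,0],
    [-0.1,0,0],
    [-0.1,0,0],
    [-0.1,0,0],
    [-0.1,0,0]
  ],
  "claw": [60,30,0,0,0,0,0,0]
}}

```text
clock: 22.28
tool_pos: [447.9, 200.8, 28.5]
ee_rot: [2.512, 1.886, 0.0]
force: [-0.1, -1.0, 4.7]
opening: 0.176
grip_force: 59.7
```

```bash
python3 - <<'E'
from h import *
to(448.3,200.7,29,1.571-.289)
print(sensors.get_state()['grip_force'])
to(565,-330,200,1.571+.187)
E
```

```text
lin [ 0.    0.04 -0.05] turn [0.    0.    0.006] clock 22.27 pos [447.9 200.8  28.5] open 0.176
59.66317355632782
lin [-47.71  26.07 -17.14] turn [ 0.    0.   -0.47] clock 22.27 pos [447.9 200.8  28.5] open 0.176
```

Call:
{"fn": "apply_moves", "kwargs": {
  "turn": [
    [0,0,0],
    [0,0,0],
    [0,0,-0.05],
    [0,0,-0.12],
    [0,0,-0.2],
    [0,0,-0.28],
    [0,0,-0.36],
    [0,0,-0.44]
  ],
  "linear": [
    [0,0,-4],
    [-1,0.3,-9],
    [-5,1.5,-14],
    [-10.5,3.2,-15],
    [-16,4.9,-15],
    [-21.5,6.6,-15],
    [-27,8.3,-15],
    [-32.5,10,-15]
  ],
  "claw": [0,0,0,0,0,0,0,0]
}}

```text
clock: 23.28
tool_pos: [452.4, -141.0, 178.1]
ee_rot: [-2.037, -2.391, -0.0]
force: [1.1, 1.1, -1.0]
opening: 0.173
grip_force: 59.0
```

```bash
python3 - <<'E'
from h import *
to(457,-357.6,155,1.571+.187)
E
```

```text
lin [-21.46  -2.98   2.3 ] turn [-0.    -0.    -0.028] clock 23.27 pos [ 452.4 -141.   178.1] open 0.173
```

Call:
{"fn": "apply_moves", "kwargs": {
  "turn": [
    [0,0,-0.02],
    [0,0,-0.028],
    [0,0,-0.028],
    [0,0,-0.028],
    [0,0,-0.028],
    [0,0,-0.028],
    [0,0,-0.028],
    [0,0,-0.028]
  ],
  "linear": [
    [-5.5,-0.8,1],
    [-11,-1.5,2],
    [-16.5,-2.3,2.3],
    [-20.5,-2.9,3],
    [-21.5,-3,4],
    [-21.5,-3,4.8],
    [-21.5,-3,4.8],
    [-21.5,-3,4.8]
  ],
  "claw": [0,0,0,0,0,0,0,0]
}}

```text
clock: 24.28
tool_pos: [457.5, -354.7, 130.6]
ee_rot: [2.004, 2.419, 0.001]
force: [0.3, 0.3, -1.5]
opening: 0.176
grip_force: 58.9
```

Call:
{"fn": "apply_moves", "kwargs": {
  "turn": [
    [0,0,0],
    [0,0,0],
    [0,0,0]
  ],
  "linear": [
    [0,0,0],
    [0,0,0],
    [0,0,0]
  ],
  "claw": [0,0,0]
}}

```text
clock: 24.65
tool_pos: [457.0, -356.2, 130.5]
ee_rot: [2.007, 2.417, -0.0]
force: [-0.7, -0.3, -0.8]
opening: 0.176
grip_force: 58.9
```

```bash
python3 - <<'E'
from h import *
to(457,-357.6,100,1.571+.187)
C,im=look("l","scene"); u=proj(C,[[457,-357,80]])[0].astype(int); print(u)
cv2.imwrite("pics/l2.png",cv2.resize(im[u[1]-70:u[1]+50,u[0]-80:u[0]+80],None,fx=4,fy=4,interpolation=cv2.INTER_CUBIC))
E
```

```text
lin [-0.13 -0.03  3.05] turn [ 0.     0.    -0.002] clock 24.65 pos [ 457.  -356.2  130.5] open 0.176
[359 178]
```

View pics/l2.png

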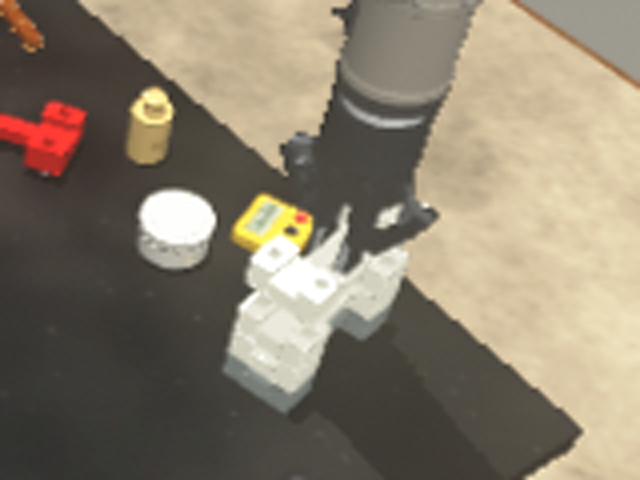

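The pile looks square, with the two white layers on the grey base at crop (270,350); the third is held just above at (320,285). I lower it.

Call:
{"fn": "apply_moves", "kwargs": {
  "turn": [
    [0,0,0],
    [0,0,0],
    [0,0,0],
    [0,0,0],
    [0,0,0],
    [0,0,0],
    [0,0,0]
  ],
  "linear": [
    [-0.1,0,0.6],
    [-0.1,0,1.2],
    [-0.1,0,1.6],
    [-0.1,0,2],
    [-0.1,0,2.3],
    [-0.1,0,2.4],
    [-0.1,0,2.4]
  ],
  "claw": [0,0,0,0,0,0,0]
}}

```text
clock: 25.58
tool_pos: [457.2, -357.2, 106.3]
ee_rot: [2.007, 2.417, 0.0]
force: [-0.3, 0.2, -1.5]
opening: 0.177
grip_force: 58.9
```

```bash
python3 - <<'E'
from h import *
to(457,-357.6,100,1.571+.187)
s=sensors.get_state();print(s['force'].round(1),s['wrist_torque'].round(2))
E
```

```text
lin [-0.03 -0.02  0.63] turn [ 0.     0.    -0.002] clock 25.57 pos [ 457.2 -357.2  106.3] open 0.177
[-0.3  0.2 -1.5] [ 0.03 -0.03  0.02]
```

Call:
{"fn": "apply_moves", "kwargs": {
  "turn": [
    [0,0,0],
    [0,0,0],
    [0,0,0],
    [0,0,0],
    [0,0,0],
    [0,0,0],
    [0,0,0],
    [0,0,0]
  ],
  "linear": [
    [0,0,0.3],
    [0,0,0.6],
    [0,0,0.7],
    [0,0,0.7],
    [0,0,0.7],
    [0,0,0.7],
    [0,0,0.6],
    [0,0,0.6]
  ],
  "claw": [0,0,0,0,25,35,45,45]
}}

```text
clock: 26.58
tool_pos: [457.2, -357.2, 100.3]
ee_rot: [2.007, 2.417, 0.0]
force: [0.3, -0.2, 0.6]
opening: 0.451
grip_force: 0.0
```

Call:
{"fn": "apply_moves", "kwargs": {
  "turn": [
    [0,0,0],
    [0,0,0],
    [0,0,0],
    [0,0,0],
    [0,0,0],
    [0,0,0],
    [0,0,0]
  ],
  "linear": [
    [0,0,-3],
    [0,0,-7],
    [0,0,-12],
    [1,0,-16],
    [1,0,-16],
    [1,0,-16],
    [1,0,-16]
  ],
  "claw": [45,60,80,100,100,100,100]
}}

```text
clock: 27.45
tool_pos: [454.5, -347.4, 258.8]
ee_rot: [-2.006, -2.415, 0.0]
force: [-0.3, 0.4, -0.6]
opening: 1.004
grip_force: 0.0
```

```bash
python3 - <<'E'
from h import *
print(sensors.get_state()['qvel'].round(3))
C,im=look("m")
cv2.imwrite("pics/m.png",im)
h=cv2.cvtColor(im,cv2.COLOR_BGR2HSV); u=proj(C,[[457,-357.6,112]])[0].astype(int); print(u, h[u[1]+90,u[0]-60:u[0]+60:12].tolist(), h[u[1]+50,u[0]-60:u[0]+60:12].tolist())
n=(457,-357.5,.188)
for S in(12,20,30):
    try: dumb(im,C,(0,0,190),(180,S,255),112,84,n)
    except Exception as e: print(e)
E
```

```text
[-0.001  0.003 -0.001 -0.002  0.     0.001  0.   ]
[253 192] [[20, 54, 162], [20, 50, 172], [21, 46, 198], [22, 47, 197], [21, 46, 201], [21, 45, 175], [21, 45, 180], [22, 46, 179], [21, 48, 196], [21, 50, 198]] [[20, 22, 69], [18, 17, 77], [30, 15, 86], [0, 0, 254], [60, 2, 249], [0, 0, 254], [0, 0, 254], [0, 0, 254], [24, 11, 111], [18, 39, 86]]
zero-size array to reduction operation maximum which has no identity
cen [ 457.6 -356.5] L 149.8 W 65.2 yaw 0.181 mid [[0.3, 55.1], [-0.4, -54.6]]
cen [ 457.5 -356.5] L 149.8 W 65.3 yaw 0.181 mid [[0.4, 55.1], [-0.4, -54.6]]
```

View pics/m.png

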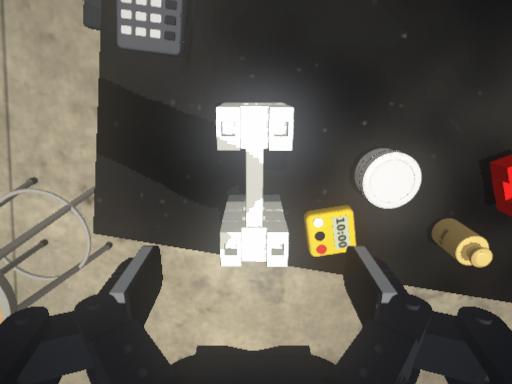

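Top cradle seated: tops at (254,127), (253,247), pose ≈ (457.3, -357, 0.185). Now to the barrel.

```bash
python3 - <<'E'
from h import *
to(615,30,230,1.571-.047)
E
```

```text
lin [34.14 22.7   2.92] turn [-0.002 -0.002  0.231] clock 27.5 pos [ 454.6 -347.4  258.9] open 1.0
```

Call:
{"fn": "apply_moves", "kwargs": {
  "turn": [
    [0,0,0],
    [0,0,0],
    [0,0,0.05],
    [0,0,0.1],
    [0,0,0.15],
    [0,0,0.2],
    [0,0,0.23],
    [0,0,0.23]
  ],
  "linear": [
    [4,2.6,0],
    [8.5,5.7,0],
    [13,8.7,0],
    [17.5,11.7,0],
    [22,14.7,1],
    [26.5,17.7,2],
    [31,20.7,3],
    [34,22.7,3]
  ],
  "claw": [100,100,100,100,100,100,100,100]
}}

```text
clock: 28.5
tool_pos: [615.6, 31.4, 228.4]
ee_rot: [-2.266, -2.172, 0.002]
force: [0.8, -0.1, 0.3]
opening: 1.0
grip_force: 0.0
```

Call:
{"fn": "apply_moves", "kwargs": {
  "turn": [
    [0,0,0],
    [0,0,0],
    [0,0,0],
    [0,0,0]
  ],
  "linear": [
    [0,0,0],
    [0,0,0],
    [0,0,0],
    [0,0,0]
  ],
  "claw": [70,60,60,60]
}}

```text
clock: 29.0
tool_pos: [615.8, 27.1, 230.3]
ee_rot: [2.273, 2.168, -0.001]
force: [0.0, 0.4, -0.6]
opening: 0.599
grip_force: 0.0
```

```bash
python3 - <<'E'
from h import *
to(615,30,230,1.571-.047)
C,im=look("n"); print(C[1])
import pickle; pickle.dump(C,open("nC.pkl","wb"))
print(proj(C,[[623,115,64],[622,70,64]]).round())
E
```

```text
lin [ 0.29 -0.09  0.03] turn [-0.     0.001 -0.   ] clock 29.0 pos [615.8  27.1 230.3] open 0.599
[619.87140044 105.78967752 348.8072101 ]
[[256.  75.]
 [257. 129.]]
```

View pics/n.png

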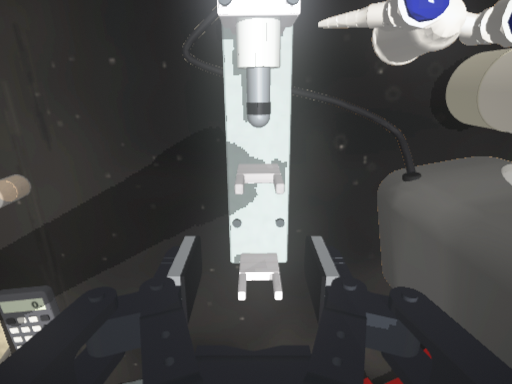

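View: barrel front edge at (258,66), liner from there to its tip at (259,126), band at rows 103–116; rest 1 cheek tops at (260,187), rest 2 at (260,292).

```bash
python3 - <<'E'
from h import *
import pickle; C=pickle.load(open("nC.pkl","rb")); im=cv2.imread("pics/n.png"); g=cv2.cvtColor(im,cv2.COLOR_BGR2GRAY).astype(int)
for v in (30,50,75,95,100,110,118): print(v,g[v,236:284:2].tolist())
print("col259",g[60:132:2,259].tolist())
P=lambda u,v,z: ray(C,[[u,v]],z)[0].round(1)
print("tip",P(259,126,64),"mouth top",P(258,66,82),P(258,66,68),P(258,66,52))
print("rest1",P(236,188,86.5),P(284,188,86.5),"rest2",P(239,293,86.5),P(281,293,86.5))
E
```

```text
30 [181, 218, 238, 244, 248, 251, 253, 254, 255, 255, 255, 255, 255, 254, 254, 233, 253, 252, 250, 248, 237, 224, 178, 166]
50 [169, 208, 235, 242, 248, 251, 253, 254, 255, 255, 255, 255, 255, 254, 254, 254, 252, 252, 250, 246, 234, 220, 212, 233]
75 [212, 213, 233, 163, 161, 140, 149, 170, 184, 195, 210, 231, 224, 209, 194, 183, 166, 189, 231, 231, 231, 231, 231, 232]
95 [234, 234, 234, 186, 163, 161, 139, 164, 180, 191, 206, 228, 223, 207, 192, 180, 161, 224, 235, 234, 235, 234, 234, 233]
100 [235, 234, 234, 184, 160, 161, 137, 163, 179, 191, 205, 228, 223, 207, 191, 179, 160, 221, 234, 234, 234, 234, 234, 234]
110 [233, 233, 233, 232, 159, 138, 77, 81, 85, 88, 93, 112, 107, 96, 89, 86, 84, 137, 234, 234, 234, 234, 234, 234]
118 [234, 234, 234, 234, 159, 159, 129, 155, 174, 186, 197, 213, 213, 201, 187, 174, 151, 226, 236, 236, 235, 234, 234, 234]
col259 [255, 255, 255, 238, 230, 230, 230, 230, 230, 230, 230, 229, 229, 229, 228, 228, 228, 228, 228, 228, 228, 184, 115, 114, 114, 112, 112, 145, 226, 218, 193, 180, 164, 138, 224, 234]
tip [623.7  72.3  64. ] mouth top [624.6 121.3  82. ] [624.8 122.1  68. ] [625.1 123.   52. ]
rest1 [601.1  22.5  86.5] [642.9  20.5  86.5] rest2 [597.2 -85.2  86.5] [638.2 -87.1  86.5]
```

```bash
python3 - <<'E'
from h import *
to(625.2,105.5,70,1.571-.04)
E
```

```text
lin [ 7.86  0.57 16.03] turn [ 0.     0.    -0.007] clock 29.05 pos [615.8  27.4 230.3] open 0.602
```

Call:
{"fn": "apply_moves", "kwargs": {
  "turn": [
    [0,0,0],
    [0,0,-0.007],
    [0,0,-0.007],
    [0,0,-0.007],
    [0,0,-0.007],
    [0,0,-0.007],
    [0,0,-0.007],
    [0,0,-0.007]
  ],
  "linear": [
    [4,0.3,2],
    [7.2,0.6,5],
    [7.8,0.6,8],
    [7.8,0.6,11],
    [7.8,0.6,13.5],
    [7.8,0.6,15.5],
    [7.8,0.6,16],
    [7.8,0.6,16]
  ],
  "claw": [60,60,60,60,60,60,60,60]
}}

```text
clock: 30.05
tool_pos: [625.7, 106.2, 70.6]
ee_rot: [2.263, 2.178, 0.001]
force: [0.4, -0.5, 1.3]
opening: 0.601
grip_force: 0.0
```

```bash
python3 - <<'E'
from h import *
to(625.2,105.5,70,1.571-.04)
print(sensors.get_state()['force'].round(1))
C,im=look("o"); cv2.imwrite("pics/o.png",im)
E
```

```text
lin [-0.07 -0.05  0.06] turn [ 0.    -0.     0.002] clock 30.05 pos [625.7 106.2  70.6] open 0.601
[ 0.4 -0.5  1.3]
```

View pics/o.png

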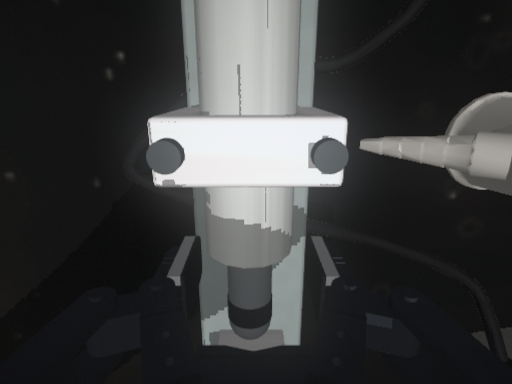

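Liner centred between the pads at (250,290), barrel end at row 260. Close and do the first pull.

Call:
{"fn": "apply_moves", "kwargs": {
  "turn": [
    [0,0,0],
    [0,0,0],
    [0,0,0],
    [0,0,0],
    [0,0,0],
    [0,0,0],
    [0,0,0],
    [0,0,0]
  ],
  "linear": [
    [-0.2,0,0],
    [-0.2,0,0],
    [-0.2,0,0],
    [-0.2,0,0],
    [-0.2,0,0],
    [-0.2,0,0],
    [-0.2,0,0],
    [-0.2,0,0]
  ],
  "claw": [60,40,10,0,0,0,0,0]
}}

```text
clock: 31.1
tool_pos: [625.5, 104.2, 70.7]
ee_rot: [2.263, 2.178, 0.0]
force: [-1.9, -1.5, 5.8]
opening: 0.211
grip_force: 58.4
```

```bash
python3 - <<'E'
from h import *
s=sensors.get_state(); print(s['force'].round(1),s['grip_force'],s['opening'])
to(622.8,41.5,70,1.571-.04)
E
```

```text
[-1.9 -1.5  5.8] 58.41560125350952 0.21102936727102364
lin [-6.27 -0.03  0.07] turn [0.    0.    0.002] clock 31.1 pos [625.5 104.2  70.7] open 0.211
```

Call:
{"fn": "apply_moves", "kwargs": {
  "turn": [
    [0,0,0],
    [0,0,0],
    [0,0,0],
    [0,0,0],
    [0,0,0],
    [0,0,0],
    [0,0,0],
    [0,0,0]
  ],
  "linear": [
    [-0.8,0,0],
    [-1.8,0,0],
    [-2.8,0,0],
    [-3.8,0,0],
    [-4.8,0,0],
    [-5.7,0,0],
    [-6.1,0,0],
    [-6.1,0,0]
  ],
  "claw": [0,0,0,0,0,0,0,0]
}}

```text
clock: 32.1
tool_pos: [622.8, 41.7, 70.1]
ee_rot: [2.264, 2.177, -0.003]
force: [-0.5, -3.0, 2.2]
opening: 0.214
grip_force: 58.5
```

Call:
{"fn": "apply_moves", "kwargs": {
  "turn": [
    [0,0,0],
    [0,0,0],
    [0,0,0],
    [0,0,0],
    [0,0,0],
    [0,0,0],
    [0,0,0],
    [0,0,0]
  ],
  "linear": [
    [0,0,0],
    [0,0,0],
    [0,0,0],
    [0,0,0],
    [0,0,0],
    [3,0,0],
    [6,0,0],
    [6.2,0,0]
  ],
  "claw": [0,0,15,30,50,50,50,50]
}}

```text
clock: 33.1
tool_pos: [624.9, 109.1, 70.7]
ee_rot: [-2.257, -2.183, -0.003]
force: [0.2, -0.8, 0.2]
opening: 0.504
grip_force: 0.0
```

```bash
python3 - <<'E'
from h import *
to(625.2,104,70,1.571-.04)
C,im=look("p"); 
C,im=look("ps","top"); u=proj(C,[[620,40,64]])[0].astype(int)
cv2.imwrite("pics/p2.png",cv2.resize(im[u[1]-60:u[1]+40,u[0]-80:u[0]+80],None,fx=4,fy=4))
E
```

```text
lin [-0.51  0.05  0.07] turn [ 0.    -0.003  0.007] clock 33.1 pos [624.9 109.1  70.7] open 0.504
```

View pics/p2.png

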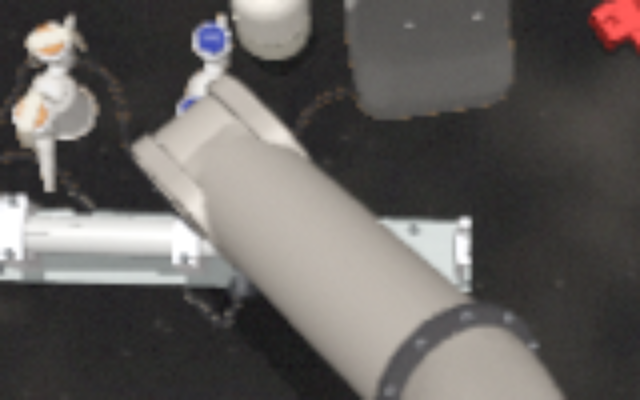

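The arm hides the liner from above. Forces were mild (3 N), as sliding should give; second pull, same pattern.

Call:
{"fn": "apply_moves", "kwargs": {
  "turn": [
    [0,0,0],
    [0,0,0],
    [0,0,0],
    [0,0,0],
    [0,0,0],
    [0,0,0],
    [0,0,0],
    [0,0,0]
  ],
  "linear": [
    [-0.1,0,0],
    [-0.1,0,0],
    [-0.1,0,0],
    [-0.1,0,0],
    [-0.1,0,0],
    [-0.1,0,0],
    [-0.1,0,0],
    [-0.1,0,0]
  ],
  "claw": [50,50,50,10,0,0,0,0]
}}

```text
clock: 34.2
tool_pos: [625.4, 104.1, 70.4]
ee_rot: [2.263, 2.179, -0.0]
force: [-0.7, -0.7, 1.6]
opening: 0.213
grip_force: 58.4
```

Call:
{"fn": "apply_moves", "kwargs": {
  "turn": [
    [0,0,0],
    [0,0,0],
    [0,0,0],
    [0,0,0],
    [0,0,0],
    [0,0,0],
    [0,0,0],
    [0,0,0]
  ],
  "linear": [
    [-0.8,0,0],
    [-1.8,0,0],
    [-2.8,0,0],
    [-3.8,0,0],
    [-4.8,0,0],
    [-5.8,0,0],
    [-6.2,0,0],
    [-6.2,0,0]
  ],
  "claw": [0,0,0,0,0,0,0,0]
}}

```text
clock: 35.2
tool_pos: [622.9, 41.3, 70.2]
ee_rot: [2.264, 2.178, -0.001]
force: [-0.3, -1.1, -0.7]
opening: 0.211
grip_force: 58.5
```

```bash
python3 - <<'E'
from h import *
to(622.8,41.5,70,1.571-.04); print(sensors.get_state()['force'].round(1))
C,im=look("q")
E
```

```text
lin [ 0.02 -0.01  0.02] turn [-0.     0.001  0.001] clock 35.2 pos [622.9  41.3  70.2] open 0.211
[-0.3 -1.1 -0.7]
```

View pics/q.png

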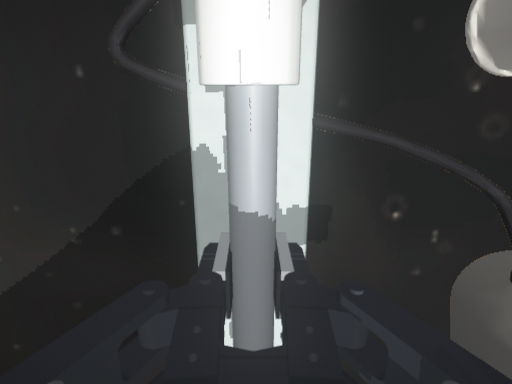

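Liner gripped at (252,280), sliding cleanly out of the barrel (end at row 82). Third pull.

Call:
{"fn": "apply_moves", "kwargs": {
  "turn": [
    [0,0,0],
    [0,0,0],
    [0,0,0],
    [0,0,0],
    [0,0,0],
    [0,0,0],
    [0,0,0],
    [0,0,0]
  ],
  "linear": [
    [0,0,0],
    [0,0,0],
    [0,0,0],
    [2,0,0],
    [4.2,0,0],
    [6,0,0],
    [6.2,0,0],
    [6.2,0,0]
  ],
  "claw": [15,30,50,50,50,50,50,50]
}}

```text
clock: 36.25
tool_pos: [625.3, 104.1, 70.2]
ee_rot: [2.263, 2.179, -0.001]
force: [-0.7, -0.4, 0.2]
opening: 0.502
grip_force: 0.0
```

Call:
{"fn": "apply_moves", "kwargs": {
  "turn": [
    [0,0,0],
    [0,0,0],
    [0,0,0],
    [0,0,0],
    [0,0,0],
    [0,0,0],
    [0,0,0],
    [0,0,0]
  ],
  "linear": [
    [0,0,0],
    [0,0,0],
    [0,0,0],
    [0,0,0],
    [0,0,0],
    [0,0,0],
    [0,0,0],
    [0,0,0]
  ],
  "claw": [50,50,30,0,0,0,0,0]
}}

```text
clock: 37.25
tool_pos: [625.6, 103.9, 70.5]
ee_rot: [2.263, 2.178, 0.0]
force: [1.1, -2.3, 3.2]
opening: 0.21
grip_force: 58.5
```

Call:
{"fn": "apply_moves", "kwargs": {
  "turn": [
    [0,0,0],
    [0,0,0],
    [0,0,0],
    [0,0,0],
    [0,0,0],
    [0,0,0],
    [0,0,0],
    [0,0,0]
  ],
  "linear": [
    [-0.8,0,0],
    [-1.8,0,0],
    [-2.8,0,0],
    [-3.8,0,0],
    [-4.8,0,0],
    [-5.8,0,0],
    [-6.2,0,0],
    [-6.2,0,0]
  ],
  "claw": [0,0,0,0,0,0,0,0]
}}

```text
clock: 38.25
tool_pos: [622.9, 41.0, 70.2]
ee_rot: [2.264, 2.177, -0.002]
force: [0.3, -1.6, 1.2]
opening: 0.211
grip_force: 58.6
```

```bash
python3 - <<'E'
from h import *
to(622.8,41.5,70,1.571-.04); print(sensors.get_state()['force'].round(1))
C,im=look("r"); g=cv2.cvtColor(im,cv2.COLOR_BGR2GRAY); print(g[70:240:4,253].tolist())
print(proj(C,[[622.8,41,74],[625.9,115,74],[625.9,120,74]]).round())
E
```

```text
lin [ 0.05 -0.02  0.02] turn [-0.     0.001  0.001] clock 38.25 pos [622.9  41.   70.2] open 0.211
[ 0.3 -1.6  1.2]
[255, 255, 255, 243, 142, 138, 136, 132, 129, 231, 231, 230, 229, 229, 229, 228, 226, 226, 225, 224, 223, 222, 222, 221, 220, 219, 219, 218, 217, 216, 215, 213, 213, 211, 210, 209, 193, 130, 129, 130, 129, 128, 128]
[[252. 283.]
 [252. 101.]
 [251.  86.]]
```

Band near the liner's inner end is just at the mouth (rows 86–104): about 12 mm still inside. One short fourth pull, then rise and look.

Call:
{"fn": "apply_moves", "kwargs": {
  "turn": [
    [0,0,0],
    [0,0,0],
    [0,0,0],
    [0,0,0],
    [0,0,0],
    [0,0,0],
    [0,0,0],
    [0,0,0]
  ],
  "linear": [
    [0,0,0],
    [0,0,0],
    [0,0,0],
    [1,0,0],
    [2.2,0,0],
    [2.3,0,0],
    [2.3,0,0],
    [2.3,0,0]
  ],
  "claw": [15,30,45,45,45,45,45,30]
}}

```text
clock: 39.3
tool_pos: [623.8, 64.7, 70.2]
ee_rot: [2.264, 2.178, -0.001]
force: [0.0, 0.1, 1.0]
opening: 0.299
grip_force: 0.0
```

Call:
{"fn": "apply_moves", "kwargs": {
  "turn": [
    [0,0,0],
    [0,0,0],
    [0,0,0],
    [0,0,0],
    [0,0,0],
    [0,0,0],
    [0,0,0],
    [0,0,0]
  ],
  "linear": [
    [0,0,0],
    [0,0,0],
    [0,0,0],
    [0,0,0],
    [-0.8,0,0],
    [-1.6,0,0],
    [-2.3,0,0],
    [-2.3,0,0]
  ],
  "claw": [20,0,0,0,0,0,0,0]
}}

```text
clock: 40.3
tool_pos: [622.8, 40.7, 70.0]
ee_rot: [2.265, 2.177, -0.002]
force: [0.7, 0.0, -0.9]
opening: 0.217
grip_force: 58.5
```

Call:
{"fn": "apply_moves", "kwargs": {
  "turn": [
    [0,0,0],
    [0,0,0],
    [0,0,0],
    [0,0,0],
    [0,0,0],
    [0,0,0],
    [0,0,0],
    [0,0,0]
  ],
  "linear": [
    [0,0,0],
    [0,0,0],
    [0,0,0],
    [0,0,0],
    [0,0,-4],
    [0,0,-9],
    [0,0,-14],
    [0,0,-16]
  ],
  "claw": [0,15,35,50,50,50,50,50]
}}

```text
clock: 41.3
tool_pos: [624.2, 43.0, 233.8]
ee_rot: [2.261, 2.177, 0.006]
force: [-0.4, 0.0, -0.5]
opening: 0.498
grip_force: 0.0
```

```bash
python3 - <<'E'
from h import *
s=sensors.get_state(); print(s['force'].round(1)); to(617.5,-30,270,1.571-.04)
E
```

```text
[-0.4  0.  -0.5]
lin [-7.32 -0.38 -3.63] turn [ 0.005 -0.001  0.002] clock 41.3 pos [624.2  43.  233.8] open 0.498
```

Call:
{"fn": "apply_moves", "kwargs": {
  "turn": [
    [0,0,0],
    [0,0,0],
    [0,0,0],
    [0,0,0],
    [0,0,0],
    [0,0,0],
    [0,0,0]
  ],
  "linear": [
    [-3,-0.1,-1.5],
    [-6,-0.3,-3],
    [-7.3,-0.3,-3.6],
    [-7.3,-0.3,-3.6],
    [-7.3,-0.3,-3.6],
    [-7.3,-0.3,-3.6],
    [-7.3,-0.3,-3.6]
  ],
  "claw": [60,60,60,60,60,60,60]
}}

```text
clock: 42.18
tool_pos: [617.1, -29.7, 266.0]
ee_rot: [-2.261, -2.18, 0.0]
force: [0.3, -0.1, -0.2]
opening: 0.599
grip_force: 0.0
```

```bash
python3 - <<'E'
from h import *
import pickle
C,im=look("s"); pickle.dump(C,open("sC.pkl","wb"))
g=cv2.cvtColor(im,cv2.COLOR_BGR2GRAY)
# sample along axis at z=64 line
ys=np.arange(130,-161,-3.); P=np.c_[621.9+.04*(ys-21.5),ys,np.full(len(ys),70.)]
u=proj(C,P).round().astype(int)
print([(int(y),int(a[1]),int(g[a[1],a[0]])) for y,a in zip(ys,u) if 0<=a[1]<384])
o=im.copy(); 
for a in u[::10]: cv2.circle(o,tuple(int(k) for k in a),1,(0,0,255),-1)
cv2.imwrite("pics/s2.png",o)
to(617.5,-30,270,1.571-.04)
E
```

```text
[(121, 1, 228), (118, 5, 207), (115, 9, 174), (112, 13, 198), (109, 16, 218), (106, 20, 238), (103, 24, 140), (100, 27, 127), (97, 31, 129), (94, 35, 133), (91, 38, 245), (88, 42, 245), (85, 46, 246), (82, 49, 246), (79, 53, 247), (76, 56, 247), (73, 60, 247), (70, 63, 247), (67, 67, 247), (64, 70, 247), (61, 74, 247), (58, 77, 248), (55, 80, 248), (52, 84, 248), (49, 87, 248), (46, 90, 242), (43, 94, 248), (40, 97, 248), (37, 100, 248), (34, 103, 248), (31, 107, 247), (28, 110, 247), (25, 113, 247), (22, 116, 247), (19, 119, 247), (16, 122, 247), (13, 125, 246), (10, 129, 246), (7, 132, 245), (4, 135, 245), (1, 138, 245), (-2, 141, 244), (-5, 144, 244), (-8, 147, 243), (-11, 150, 237), (-14, 153, 220), (-17, 155, 219), (-20, 158, 215), (-23, 161, 206), (-26, 164, 156), (-29, 167, 156), (-32, 170, 156), (-35, 173, 155), (-38, 175, 154), (-41, 178, 154), (-44, 181, 154), (-47, 184, 152), (-50, 187, 153), (-53, 189, 152), (-56, 192, 152), (-59, 195, 221), (-62, 197, 221), (-65, 200, 151), (-68, 203, 151), (-71, 205, 151), (-74, 208, 151), (-77, 211, 205), (-80, 213, 229), (-83, 216, 206), (-86, 218, 228), (-89, 221, 228), (-92, 223, 228), (-95, 226, 227), (-98, 229, 227), (-101, 231, 227), (-104, 234, 227), (-107, 236, 227), (-110, 238, 226), (-113, 241, 226), (-116, 243, 141), (-119, 246, 81), (-122, 248, 80), (-125, 251, 180), (-128, 253, 222), (-131, 255, 207), (-134, 258, 67), (-137, 260, 67), (-140, 262, 66), (-143, 265, 66), (-146, 267, 65), (-149, 269, 64), (-152, 272, 64), (-155, 274, 64), (-158, 276, 62)]
lin [-0.01  0.04 -0.39] turn [-0.    -0.     0.003] clock 42.23 pos [617.1 -29.9 266.1] open 0.598
```

View pics/s2.png

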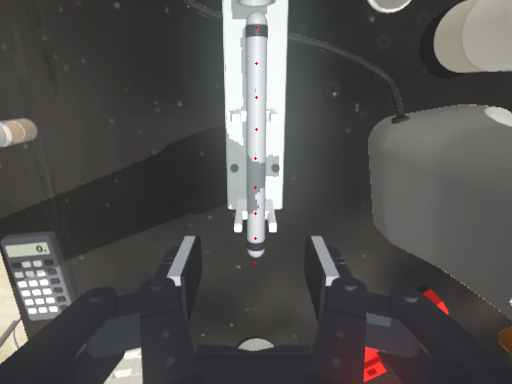

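Liner is fully out, lying in both rests: tips at rows ~13 and ~257, bands at rows 24–36 and 243–250.

```bash
python3 - <<'E'
from h import *
import pickle
C=pickle.load(open("sC.pkl","rb")); im=cv2.imread("pics/s.png"); g=cv2.cvtColor(im,cv2.COLOR_BGR2GRAY).astype(int)
print(g[8:40,256].tolist(), g[238:262,256].tolist())
for v in (50,140): print(g[v,238:276].tolist())
f=lambda u,v,z: ray(C,[[u,v]],z)[0].round(1)
print(f(256,22.5,74),f(256,36.5,74),f(255,243,74),f(255,250.5,74)); print(f(256,13,64),f(255,257,64))
E
```

```text
[173, 174, 169, 173, 186, 198, 207, 214, 218, 221, 226, 233, 238, 241, 241, 213, 140, 127, 127, 127, 128, 128, 128, 129, 130, 131, 132, 133, 218, 245, 245, 245] [228, 228, 228, 228, 198, 127, 83, 82, 82, 82, 81, 81, 81, 182, 226, 223, 218, 208, 191, 135, 67, 66, 65, 65]
[249, 249, 249, 210, 183, 183, 184, 169, 152, 166, 181, 194, 203, 210, 217, 224, 230, 238, 246, 246, 240, 233, 226, 221, 215, 208, 197, 185, 164, 242, 249, 248, 248, 249, 249, 249, 249, 250]
[251, 251, 251, 251, 251, 216, 186, 186, 156, 159, 177, 194, 205, 214, 220, 225, 231, 238, 245, 243, 237, 231, 225, 220, 213, 203, 189, 186, 248, 252, 252, 251, 251, 251, 251, 251, 251, 251]
[625.  103.3  74. ] [624.6  92.1  74. ] [ 616.5 -113.5   74. ] [ 616.2 -122.6   74. ]
[625.4 112.8  64. ] [ 615.8 -136.5   64. ]
```

```bash
python3 - <<'E'
from h import *
to(620.6,-11,70,1.571-.04)
E
```

```text
lin [ 1.89  0.29 19.61] turn [-0.    -0.     0.003] clock 42.23 pos [617.1 -29.9 266.1] open 0.598
```

Call:
{"fn": "apply_moves", "kwargs": {
  "turn": [
    [0,0,0],
    [0,0,0],
    [0,0,0],
    [0,0,0],
    [0,0,0],
    [0,0,0],
    [0,0,0],
    [0,0,0]
  ],
  "linear": [
    [1.9,0.3,4],
    [1.9,0.3,9],
    [1.9,0.3,13],
    [1.9,0.3,16],
    [1.9,0.3,18.5],
    [1.9,0.3,19.6],
    [1.9,0.3,19.6],
    [1.9,0.3,19.6]
  ],
  "claw": [60,60,60,60,60,60,60,60]
}}

```text
clock: 43.22
tool_pos: [621.7, -11.5, 71.4]
ee_rot: [2.262, 2.178, 0.002]
force: [0.2, 0.9, 0.6]
opening: 0.599
grip_force: 0.0
```

Call:
{"fn": "apply_moves", "kwargs": {
  "turn": [
    [0,0,0],
    [0,0,0],
    [0,0,0],
    [0,0,0],
    [0,0,0],
    [0,0,0],
    [0,0,0],
    [0,0,0]
  ],
  "linear": [
    [0,0,0],
    [0,0,0],
    [0,0,0],
    [0,0,0],
    [0,0,0],
    [0,0,0],
    [0,0,0],
    [0,0,0]
  ],
  "claw": [60,60,30,0,0,0,0,0]
}}

```text
clock: 44.22
tool_pos: [621.0, -11.8, 70.5]
ee_rot: [2.263, 2.179, 0.0]
force: [-2.1, -0.8, 6.7]
opening: 0.211
grip_force: 58.6
```

```bash
python3 - <<'E'
from h import *
s=sensors.get_state(); print(s['force'].round(1),s['grip_force']); to(620.6,-11,70,1.571-.04)
E
```

```text
[-2.1 -0.8  6.7] 58.56893599033356
lin [ 0.08 -0.05  0.05] turn [0.    0.    0.002] clock 44.23 pos [621.  -11.8  70.5] open 0.211
```

Call:
{"fn": "apply_moves", "kwargs": {
  "turn": [
    [0,0,0],
    [0,0,0],
    [0,0,0],
    [0,0,0],
    [0,0,0],
    [0,0,0],
    [0,0,0],
    [0,0,0]
  ],
  "linear": [
    [0,0,-1.5],
    [0,0,-4],
    [0,0,-7],
    [0,0,-10],
    [0,0,-12],
    [0,0,-12],
    [0,0,-12],
    [0,0,-12]
  ],
  "claw": [0,0,0,0,0,0,0,0]
}}

```text
clock: 45.22
tool_pos: [620.2, -11.9, 188.9]
ee_rot: [-2.262, -2.178, 0.003]
force: [-0.3, 0.8, -1.7]
opening: 0.214
grip_force: 58.7
```

```bash
python3 - <<'E'
from h import *
s=sensors.get_state(); p=s['tool_pos']; print(s['force'].round(1),p.round(1))
C,im=look("t"); g=cv2.cvtColor(im,cv2.COLOR_BGR2GRAY).astype(int)
d=np.array([.04,.999])
q=np.arange(-20,131,2); 
P=np.c_[p[0]+.04*q,p[1]+q,np.full(len(q),p[2]+3.5)]; u=proj(C,P)
print([(int(a),int(b[1]),int(g[int(b[1]),int(b[0])])) for a,b in zip(q,u) if 0<=b[1]<384])
to(457.3,-357.2,185,1.571+.185)
E
```

```text
[-0.3  0.8 -1.7] [620.2 -11.9 188.9]
[(-20, 321, 158), (-18, 317, 159), (-16, 313, 159), (-14, 309, 160), (-12, 306, 160), (-10, 302, 160), (-8, 298, 161), (-6, 294, 161), (-4, 290, 162), (-2, 286, 162), (0, 282, 162), (2, 278, 163), (4, 274, 162), (6, 269, 163), (8, 265, 163), (10, 261, 164), (12, 257, 164), (14, 252, 165), (16, 248, 165), (18, 244, 165), (20, 239, 166), (22, 235, 166), (24, 230, 167), (26, 225, 167), (28, 221, 168), (30, 216, 169), (32, 211, 237), (34, 207, 245), (36, 202, 246), (38, 197, 239), (40, 192, 243), (42, 187, 243), (44, 182, 244), (46, 177, 245), (48, 172, 246), (50, 167, 249), (52, 162, 250), (54, 156, 250), (56, 151, 251), (58, 146, 251), (60, 140, 251), (62, 135, 251), (64, 129, 251), (66, 124, 252), (68, 118, 252), (70, 112, 252), (72, 106, 252), (74, 100, 253), (76, 95, 253), (78, 89, 253), (80, 83, 253), (82, 76, 253), (84, 70, 253), (86, 64, 253), (88, 58, 252), (90, 51, 252), (92, 45, 252), (94, 38, 250), (96, 31, 252), (98, 25, 250), (100, 18, 249), (102, 11, 248), (104, 4, 150)]
lin [-35.13 -14.97   0.44] turn [-0.002 -0.    -0.223] clock 45.27 pos [620.2 -11.8 189. ] open 0.211
```

Call:
{"fn": "apply_moves", "kwargs": {
  "turn": [
    [0,0,0],
    [0,0,-0.03],
    [0,0,-0.08],
    [0,0,-0.12],
    [0,0,-0.16],
    [0,0,-0.2],
    [0,0,-0.223],
    [0,0,-0.223]
  ],
  "linear": [
    [-3,-1.3,-1],
    [-7.5,-3.2,-1],
    [-12.5,-5.4,-1],
    [-17.5,-7.5,-1],
    [-22.5,-9.6,-1],
    [-27.5,-11.7,-1],
    [-32,-13.6,-1],
    [-35,-14.9,0]
  ],
  "claw": [0,0,0,0,0,0,0,0]
}}

```text
clock: 46.28
tool_pos: [457.3, -358.7, 190.1]
ee_rot: [2.01, 2.414, -0.001]
force: [0.3, 0.3, -1.9]
opening: 0.211
grip_force: 58.8
```

Call:
{"fn": "apply_moves", "kwargs": {
  "turn": [
    [0,0,0],
    [0,0,0],
    [0,0,0],
    [0,0,0],
    [0,0,0]
  ],
  "linear": [
    [0,0,0],
    [0,0,1],
    [0,0,2],
    [0,0,2],
    [0,0,2]
  ],
  "claw": [0,0,0,0,0]
}}

```text
clock: 46.9
tool_pos: [459.2, -355.2, 170.3]
ee_rot: [2.005, 2.418, 0.0]
force: [0.6, 0.9, -1.1]
opening: 0.213
grip_force: 58.8
```

```bash
python3 - <<'E'
from h import *
to(457.4,-357.9,119,1.571+.185)
print(sensors.get_state()['force'].round(1))
E
```

```text
lin [-0.23 -0.22  5.13] turn [ 0.    -0.     0.001] clock 46.9 pos [ 459.2 -355.2  170.3] open 0.213
[ 0.6  0.9 -1.1]
```

Call:
{"fn": "apply_moves", "kwargs": {
  "turn": [
    [0,0,0],
    [0,0,0],
    [0,0,0],
    [0,0,0],
    [0,0,0],
    [0,0,0]
  ],
  "linear": [
    [-0.2,-0.15,1],
    [-0.2,-0.15,2],
    [-0.2,-0.15,3],
    [-0.2,-0.15,3.5],
    [-0.2,-0.15,3.5],
    [-0.2,-0.15,3.5]
  ],
  "claw": [0,0,0,0,0,0]
}}

```text
clock: 47.65
tool_pos: [457.9, -358.1, 135.6]
ee_rot: [2.006, 2.417, 0.0]
force: [-0.3, -0.6, -2.3]
opening: 0.213
grip_force: 58.8
```

```bash
python3 - <<'E'
from h import *
to(457.4,-357.9,119,1.571+.185)
print(sensors.get_state()['force'].round(1))
E
```

```text
lin [ 0.03 -0.04  1.66] turn [ 0.  0. -0.] clock 47.65 pos [ 457.9 -358.1  135.6] open 0.213
[-0.3 -0.6 -2.3]
```

Call:
{"fn": "apply_moves", "kwargs": {
  "turn": [
    [0,0,0],
    [0,0,0],
    [0,0,0],
    [0,0,0],
    [0,0,0],
    [0,0,0]
  ],
  "linear": [
    [0,0,0.4],
    [0,0,0.8],
    [0,0,1.2],
    [0,0,1.5],
    [0,0,1.6],
    [0,0,1.6]
  ],
  "claw": [0,0,0,0,0,0]
}}

```text
clock: 48.4
tool_pos: [457.6, -358.0, 120.1]
ee_rot: [-2.007, -2.417, 0.001]
force: [-3.2, 2.2, 6.7]
opening: 0.21
grip_force: 59.7
```

```bash
python3 - <<'E'
from h import *
to(457.4,-357.9,120,1.571+.185)
s=sensors.get_state();print(s['force'].round(1),s['wrist_torque'].round(2))
E
```

```text
lin [ 0.02 -0.01  0.01] turn [-0.001  0.    -0.   ] clock 48.4 pos [ 457.6 -358.   120.1] open 0.21
[-3.2  2.2  6.7] [0.38 0.8  0.03]
```

Call:
{"fn": "apply_moves", "kwargs": {
  "turn": [
    [0,0,0],
    [0,0,0],
    [0,0,0],
    [0,0,0],
    [0,0,0],
    [0,0,0],
    [0,0,0],
    [0,0,0]
  ],
  "linear": [
    [0,0,-0.05],
    [0,0,-0.05],
    [0,0,-0.05],
    [0,0,-0.05],
    [0,0,-0.05],
    [0,0,-0.05],
    [0,0,-0.05],
    [0,0,-0.05]
  ],
  "claw": [0,18,22,26,32,40,50,50]
}}

```text
clock: 49.4
tool_pos: [457.6, -358.1, 119.8]
ee_rot: [2.007, 2.417, 0.0]
force: [0.1, 0.8, -0.3]
opening: 0.507
grip_force: 0.0
```

Call:
{"fn": "apply_moves", "kwargs": {
  "turn": [
    [0,0,0],
    [0,0,0],
    [0,0,0],
    [0,0,0],
    [0,0,0],
    [0,0,0],
    [0,0,0],
    [0,0,0]
  ],
  "linear": [
    [0,0,-2],
    [0,0,-5],
    [0,0,-10],
    [0,0,-14],
    [0,0,-17],
    [0,0,-17],
    [0,0,-17],
    [0,0,-17]
  ],
  "claw": [50,60,80,100,100,100,100,100]
}}

```text
clock: 50.4
tool_pos: [457.0, -357.8, 288.9]
ee_rot: [-2.005, -2.416, 0.0]
force: [-0.8, 0.1, -0.2]
opening: 1.001
grip_force: 0.0
```

```bash
python3 - <<'E'
from h import *
s=sensors.get_state(); print(s['tool_pos'].round(1),s['force'].round(1))
C,im=look("v"); g=cv2.cvtColor(im,cv2.COLOR_BGR2GRAY).astype(int)
c=np.array([457.3,-357.2]); a=np.array([-np.sin(.185),np.cos(.185)])
q=np.arange(-136,137,1.); P=np.c_[c+q[:,None]*a,np.full(len(q),122.)]; u=proj(C,P).round().astype(int)
v=np.array([g[b[1],b[0]] if 0<=b[1]<384 else -1 for b in u])
print([(int(k),int(x)) for k,x in zip(q,v) if abs(k)>98])
o=im.copy(); cv2.imwrite("pics/v2.png",o)
# cross profile at ends: liner lateral position
l=np.array([np.cos(.185),np.sin(.185)])
for k in(-85,85):
    t=np.arange(-16,17,1.); b=proj(C,np.c_[c+k*a+t[:,None]*l,np.full(len(t),112.)]).round().astype(int)
    print(k,[int(g[y,x]) for x,y in b])
E
```

```text
[ 457.  -357.8  288.9] [-0.8  0.1 -0.2]
[(-136, 218), (-135, 217), (-134, 216), (-133, 217), (-132, 217), (-131, 217), (-130, 218), (-129, 219), (-128, 220), (-127, 220), (-126, 221), (-125, 222), (-124, 221), (-123, 218), (-122, 218), (-121, 215), (-120, 199), (-119, 186), (-118, 197), (-117, 204), (-116, 204), (-115, 188), (-114, 148), (-113, 117), (-112, 103), (-111, 103), (-110, 104), (-109, 105), (-108, 104), (-107, 105), (-106, 102), (-105, 99), (-104, 99), (-103, 122), (-102, 179), (-101, 212), (-100, 213), (-99, 213), (99, 225), (100, 225), (101, 225), (102, 225), (103, 197), (104, 132), (105, 90), (106, 88), (107, 101), (108, 101), (109, 99), (110, 99), (111, 98), (112, 98), (113, 113), (114, 181), (115, 195), (116, 188), (117, 214), (118, 203), (119, 190), (120, 186), (121, 181), (122, 168), (123, 158), (124, 132), (125, 57), (126, 57), (127, 57), (128, 56), (129, 56), (130, 57), (131, 56), (132, 55), (133, 56), (134, 56), (135, 56), (136, 55)]
-85 [230, 230, 229, 229, 227, 224, 158, 158, 154, 173, 184, 194, 201, 206, 211, 215, 218, 218, 218, 216, 212, 207, 202, 195, 183, 169, 210, 219, 219, 218, 218, 220, 220]
85 [86, 85, 85, 85, 86, 86, 96, 133, 153, 165, 174, 182, 194, 201, 210, 220, 168, 222, 228, 221, 203, 197, 192, 184, 176, 165, 148, 109, 96, 96, 96, 96, 95]
```

View pics/v2.png

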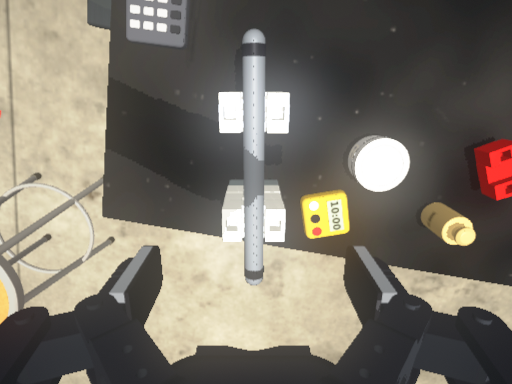

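The liner lies in the top groove (bands at (254,48) and (254,273), symmetric to within 1 mm), and the pile is square. Hand in.

```bash
python3 -c "
from workcell import workorder
print(workorder.close_job())"
```

```text
the job is handed in; nothing more can be done
None
```

The three white cradles I found (no fourth in any view) are stacked on the grey bottom board with pins fully down. The liner tube is drawn and lies centred to within about 1 mm in the top cradle's groove, and the job was handed in at about 50 s.

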